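Sort the balcony bench and hold the clip open on the bulb pot's card

TASK

Sort what is lying about on the bench: the steel scoop goes right down inside the trug with the brush, the loose tulip bulb in the grey pot with the other bulbs. Then take the spring clip off the trug's rim and, squeezing its tails, hold it wide open over the top edge of the plant card in the grey pot, a jaw hanging on either side and clear of the card, so that I can slip the bulb packet in: finish like that, still squeezing and holding it, without letting it close or rest on the card. Leave the jar, clay pot, feed bottle, mug and seed tin where they stand, and keep the trug and pot upright.

Things in the scene. Friction and masses are not known exactly. Their poses are not given: they have to be found in the camera images.
- trug: Grey-green hard-silicone trug: open box 270 (x) x 180 (y) x 80 mm high, walls and floor 5 mm, loose, 0.8 kg. Origin: centre of its underside; z up. A handgrip on each long side stands 12 mm above the rim, within 51 mm of the middle. A loose 190 mm hand brush lies in it along x at about y = 52 mm. The clip starts clamped on the rim of its -x short wall, which faces the robot.
- pot: Square grey plastic pot 140 x 140 x 85 mm high, walls and floor 4 mm, loose, 0.5 kg. Origin: centre of its underside; z up. Two bulbs stand in it at about x = 30, y = +-36 mm. A stiff white plant card, fixed to the pot, stands upright just inside its +x wall: middle plane at x = 60.5 mm, 3 mm thick, 90 mm wide (y), top edge 150 mm above the underside, 65 mm above the rim.
- card_top (a point): Middle of the card's top edge. Axes as the pot's: x across the card's 3 mm thickness (away from the pot), y along the edge (the edge runs from -45 to +45 mm), z up.
- clip: Steel spring clip, 60 g, 100 mm tall, 22 mm wide (y): two mirror-image levers on a pivot, black-sleeved tails up, jaws down. Origin: on the pivot. x: direction in which tails close and jaws open; y along the pivot; z up. Starts clamped on the 5 mm trug wall, pivot 30 mm above the rim, jaws 16 mm over it. The frame is that of the -x lever (a), so it leans by half the opening.
- clip_jaw (a joint): Angle between the clip's levers, rad: 0 as on the 5 mm trug wall, -0.1 shut on itself, 0.52 at the stop, jaw tips then about 27 mm apart (0.30: 17 mm). Squeezing the tails opens it against the spring: about 4 N to begin, 9 N at the stop, at the tails' upper part. Let go, it springs shut.
- clip_tails (a point): Point midway between the clip's tails, 42 mm above the pivot: the height to squeeze at. At the start the tails lean outward: 20 mm wide over all (along x) at the pivot, 52 mm at their tops, 53 mm above the pivot. Squeezed to the stop they are nearly parallel, 23 mm wide over all, and stand 4 mm higher over the pivot. Lift only once the jaws gape.
- clip_tip_a (a point): Inner face of the -x jaw's pad, 2 mm above the jaw's lower end (44 mm below the pivot), middle of the width.
- clip_tip_b (a point): The same point on the +x jaw.
- scoop: Stainless steel scoop, 195 mm long, about 0.16 kg, lying on its bowl and the end of its handle. Origin: bottom, where bowl and handle meet; x towards the bowl's lip, z up. Bowl from x = 0 to 93 mm, 58 mm wide, 31 mm high, open upward; round handle 18 mm thick from x = 0 to -100 mm, its axis sloping from 19 mm down to 9.5 mm height.
- scoop_grip (a point): Where to grip the scoop's handle: on its axis, 35 mm behind the origin, 15.5 mm above the bench, near the centre of mass.
- scoop_tip (a point): Middle of the bowl's lip, 3 mm above the scoop's underside.
- scoop_end (a point): Rear end of the scoop's handle.
- bulb: The loose tulip bulb on the bench: brown, standing on its small flat root plate, 44 mm in diameter at 21 mm height, 48 mm tall with a pointed top, 45 g. Origin: centre of its underside; z up.
- jar: Bystander: closed glass jar, 72 mm in diameter, 100 mm high, at the back. Origin: centre of its underside.
- clay_pot: Bystander: empty terracotta pot, 90 mm in diameter, 80 mm high, at the back. Origin: centre of its underside.
- sprayer: Bystander: white plant-feed bottle, 68 mm in diameter, 170 mm high, at the back right. Origin: centre of its underside.
- cup: Bystander: white mug, 76 mm in diameter, 75 mm high, at the front right. Origin: centre of its underside.
- seed_tin: Bystander: flat closed metal tin, 64 mm in diameter, 28 mm high, in front. Origin: centre of its underside.
Things that resemble listed ones, but are neither listed nor needed, are in the scene too. Leave any red look-alike of the scoop alone.

How it is judged:
By the outcome, as a careful person would: the job done as asked, in the order asked, and still so for the second after the job is handed in, while the arm keeps its last pose, push and grip.
It also fails if it takes over 72 s, if anything falls off the work surface, if the arm or the gripper's body presses on something with over 40 N, if the wrist force passes 120 N, or if a joint passes its speed limit or range.

ROBOT

A 6-joint arm with a two-finger parallel gripper is mounted at the origin on the work surface. World frame = base frame: x ahead of the robot, y to its left, z up, the work surface at z = 0. Lengths are in mm, angles in rad, forces in N, time in s.
With the tool pointing down it reaches from about 275 to 825 mm from the base axis. Payload 5.2 kg.
Tool frame: the origin (TCP) lies on the mounting face of the last link; the fingertips stand 186 mm ahead of it and the grasp point (between the pads) lies 167 mm ahead of it; y points along the fingers, x is the direction in which the jaws open and shut, and the axes are right-handed (so a half turn about y gives the same grasp; the last joint's range is limited). The gripper opens to 93 mm and grips with 3 to 60 N. Pads are 15 mm wide; open, the fingers measure 128 mm over their backs; the gripper's body (75 mm by 188 mm) begins 65 mm behind the grasp point.
Start: joints at [-1.319, 0.259, 1.535, -0, 1.348, -0.203], TCP at [241.626, -494.088, 404.753] pointing down, gripper open.
Joint ranges: [-3.14, 3.14], [-0.91, 2.08], [0.19, 2.58], [-1.22, 4.36], [0.22, 2.71], [-3.12, 3.12]. Speed limits (rad/s): [2.57, 2.57, 3.14, 3.14, 3.14, 3.14].

INTERFACE

Orientations are given as a rotation vector (axis times angle).
In Python, from station import bot gives the robot as it stands.
- The arm moves only by the tool apply_moves, never from a script. Its argument "increments" is a list of rows, each a list of 5 numbers: the gripper's target within -1 to 1 (shut at 1, half-way at 0, fully open at -1), then the shift along the world's x, y, z in cm, then the turn about the world's z in rad. In form: [[jaw, dx, dy, dz, yaw], ...]. A call has exactly 5 rows; each row shifts and turns the commanded pose from where the row before left it; what a row does not reach is not made up. A row lasts 1/12 s, in which the tool goes at most 41.7 mm and 7.16 degrees, less where a joint would pass 70% of its speed; a pose out of reach is approached as far as the arm can. A call is refused whole if a number of a shift passes 4.17 or a number of a turn 0.125, either way. A call with a gripper value outside its range is refused whole. The fingers move at their own pace and stop on an object; "newtons" is the grip in N (left out, the last holds). Time passes only in rows, so rows that do not move let the fingers close, or fill a call up. It gives the time, the measured TCP pose, the force and the opening at its end, in the units of the state.
- bot.read_state(): the state, without advancing time (a new reading comes with each control period).
- bot.camera(name): name is "scene" or "top" or "wrist"; returns a dict with "color" (480x640x3 uint8, red, green, blue), "depth" (480x640 float32, mm along the optical axis (not along the pixel's ray), 0 where there is no reading), "K" (3x3 intrinsics, pixels), "extrinsics" (4x4, takes a point from camera to world coordinates). Camera axes: x right, y down, z forward; pixel columns grow to the right and rows downward; lengths in mm; the calibration is good to about 2 mm. A picture is of the moment at which its call begins.
- bot.close_job(): hands the job in, once; it reports no verdict.
The state is a dict: "time_s": time; "joints": joint angles; "dq": joint speeds; "tau": joint torques, N m; "ee_pos": TCP position; "tcp_rot": TCP orientation; "force": force on the tool from outside, world axes, zero at the start; "ft_torque": the same for the moment, N m; "width": opening from 0.0 (shut) to 1.0 (fully open).
Only numpy, scipy, OpenCV 4.12 (cv2) and the standard library are available. Lean on these libraries where they do the work, as an engineer would, in place of code of your own. Each camera call takes 0.05 s, during which the arm holds its last target.

## Working session

There is one attempt and no reset: what is moved stays moved. The work goes in short steps, Python scripts to look and compute and a tool call to move; the robot and the scene stay as the last step left them, time stands still between calls to the robot, and variables do not carry over. Pictures are saved under pics/ and viewed, and the job is handed in when it is done.

Besides the shell and the picture viewer there is one more tool, called by a JSON object that holds its "fn" and its "kwargs", one argument or row to a line. apply_moves: Moves the arm, as the interface text tells. Its arguments: {"type":"object","properties":{"increments":{"type":"array"},"newtons":{"type":"number"}},"required":["increments"]}

```bash
mkdir -p pics; ls; python3 - <<'E'
from station import bot
import cv2
s=bot.read_state();print(s)
import pickle
for n in("scene","top","wrist"):
    c=bot.camera(n);pickle.dump(c,open(f"{n}0.pkl","wb"))
    cv2.imwrite(f"pics/{n}0.png",c["color"][:,:,::-1]);print(n,c["K"].tolist(),c["extrinsics"].round(3).tolist())
E
```

```text
pics
{'time_s': 0.0, 'joints': array([-1.31881485e+00,  2.59301633e-01,  1.53607358e+00, -7.39935870e-06,
        1.34799104e+00, -2.02803052e-01]), 'dq': array([ 1.08543607e-03,  8.28409842e-04,  5.43252582e-05, -2.58294145e-04,
       -5.25050984e-04, -8.44597043e-05]), 'tau': array([-6.16048928e-04, -4.37309718e+01, -2.84002447e+01,  7.16332113e-02,
        4.13725956e-02, -1.84277642e-04]), 'ee_pos': array([ 241.56059162, -493.87065133,  403.94349155]), 'tcp_rot': array([-1.38943305,  0.86892762, -0.86681397]), 'force': array([ 0.43230846, -0.4923638 ,  0.27796109]), 'ft_torque': array([-0.00610926, -0.03373809,  0.03413483]), 'width': 0.9974757286884772}
scene [[467.1761487325599, 0.0, 314.70624074853345], [0.0, 467.1761487325599, 240.36927975650747], [0.0, 0.0, 1.0]] [[0.107, 0.623, -0.775, 1251.934], [0.994, -0.054, 0.094, -87.721], [0.017, -0.78, -0.625, 714.927], [0.0, 0.0, 0.0, 1.0]]
top [[458.5385002655716, 0.0, 320.8744532037256], [0.0, 458.5385002655716, 228.71893246563081], [0.0, 0.0, 1.0]] [[0.018, -0.989, 0.146, 358.043], [-1.0, -0.014, 0.024, -15.832], [-0.022, -0.146, -0.989, 1058.19], [0.0, 0.0, 0.0, 1.0]]
wrist [[396.49169823954844, 0.0, 318.2346809358115], [0.0, 396.49169823954844, 240.42035648632552], [0.0, 0.0, 1.0]] [[0.44, -0.87, -0.221, 302.477], [-0.898, -0.427, -0.107, -464.626], [-0.001, 0.246, -0.969, 383.349], [0.0, 0.0, 0.0, 1.0]]
```

View pics/scene0.png

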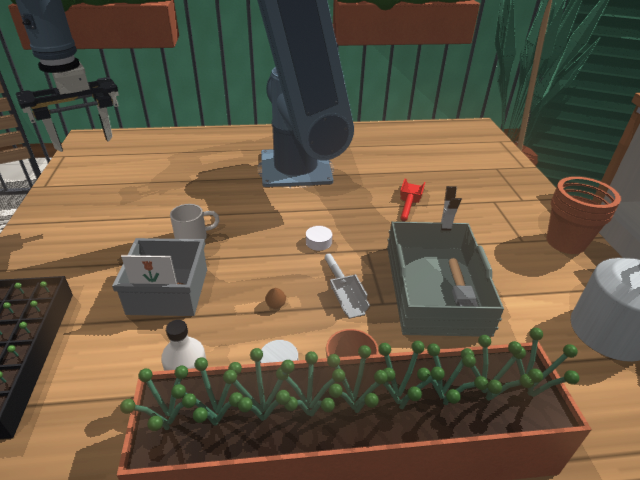

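View pics/top0.png

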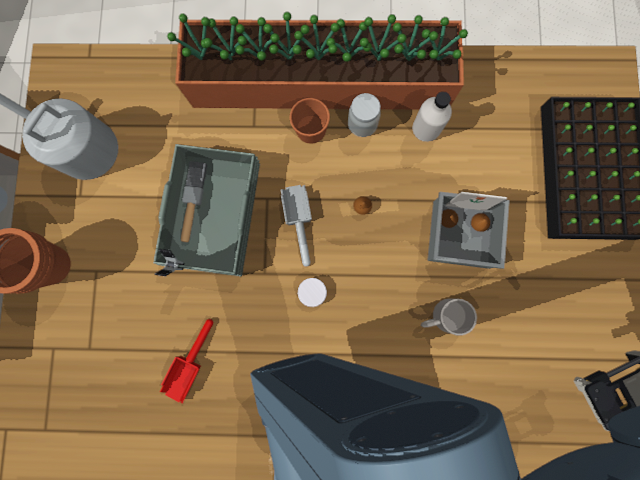

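View pics/wrist0.png

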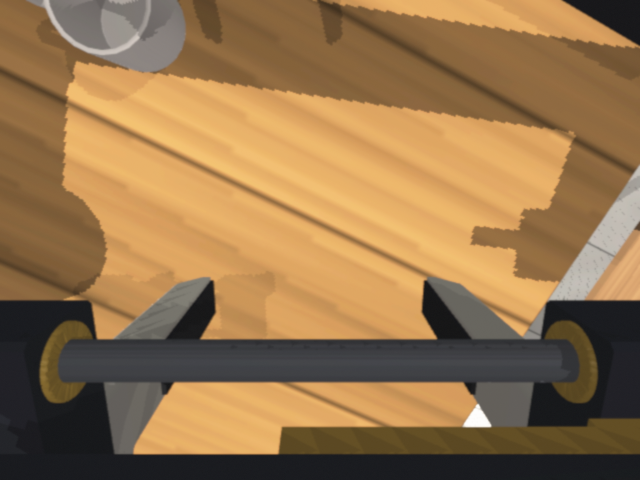

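```bash
cat > h.py <<'E'
import numpy as np, cv2, pickle
from scipy.spatial.transform import Rotation as R
def load(n): return pickle.load(open(n,"rb"))
def ray(c,u,v,z):
    d=c["extrinsics"][:3,:3]@np.linalg.inv(c["K"])@np.array([u,v,1.]);o=c["extrinsics"][:3,3]
    return o+d*(z-o[2])/d[2]
def cloud(c):
    v,u=np.mgrid[:480,:640];d=c["depth"].astype(float)
    p=np.stack([u,v,np.ones_like(u)],-1)@np.linalg.inv(c["K"]).T*d[...,None]
    P=p@c["extrinsics"][:3,:3].T+c["extrinsics"][:3,3];P[d==0]=np.nan
    return P
def proj(c,p):
    E=np.linalg.inv(c["extrinsics"]);q=c["K"]@(E[:3,:3]@np.asarray(p,float)+E[:3,3]);return q[:2]/q[2]
def crop(c,u0,v0,u1,v1,s,name):
    cv2.imwrite(name,cv2.resize(np.ascontiguousarray(c["color"][v0:v1,u0:u1,::-1]),None,fx=s,fy=s,interpolation=cv2.INTER_CUBIC))
def pose(s):
    Q=R.from_rotvec(s["tcp_rot"]).as_matrix();return Q,s["ee_pos"]+Q[:,1]*167
E
python3 - <<'E'
from h import *
from station import bot
s=bot.read_state();Q,g=pose(s);print(Q.round(3),g)
c=load("top0.pkl");crop(c,145,135,345,285,4,"pics/tc1.png");crop(c,340,180,520,280,4,"pics/tc2.png")
P=cloud(c)
hsv=cv2.cvtColor(c["color"],cv2.COLOR_RGB2HSV)
for n,(u,v) in dict(wood=(280,150),tin=(312,292),bulb=(362,205),jar=(365,108),scoopb=(296,205),scooph=(305,255),trugfloor=(225,220),cliptail=(166,264),potfloor=(470,245),trugrimTL=(178,148),clay=(310,120)).items(): print(n,P[v,u].round(1),hsv[v,u])
E
```

```text
[[ 0.439 -0.     0.898]
 [-0.898  0.001  0.439]
 [-0.001 -1.     0.   ]] [ 241.54672937 -493.69810177  237.12181708]
wood [703.9 112.   -1.2] [ 18 127 186]
tin [367.2  27.   25.3] [130   7 223]
bulb [563.1 -82.3  42.9] [ 14 184 136]
jar [767.6 -84.  101.9] [100   8 195]
scoopb [569.4  69.8   1.3] [ 95  10 160]
scooph [450.5  45.   17.5] [ 96   7 193]
trugfloor [530.4 234.6   6.8] [ 73  28 128]
cliptail [418.5 326.9 115.7] [100  12 132]
potfloor [ 480.6 -332.5    5. ] [ 84  10 129]
trugrimTL [682.6 333.6  70.8] [70 26 58]
clay [777.9  41.2   4.1] [  9 159 109]
```

View pics/tc1.png

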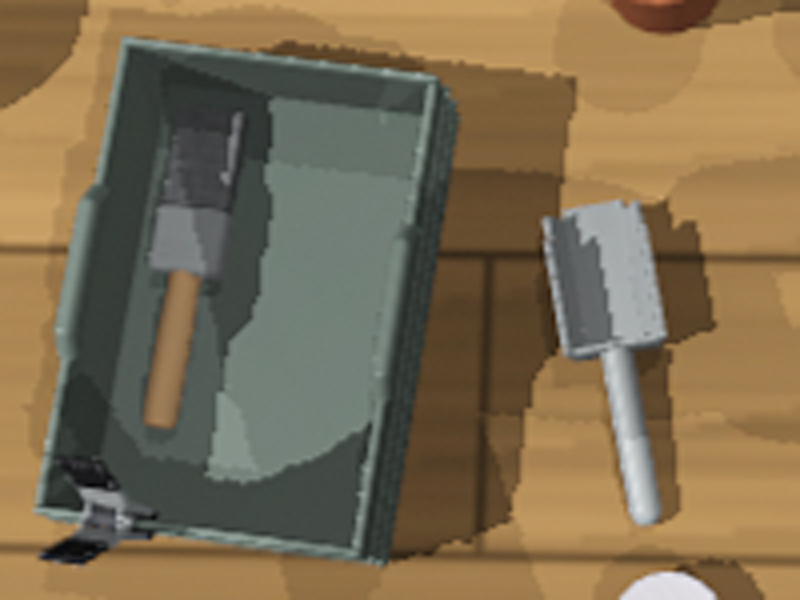

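View pics/tc2.png

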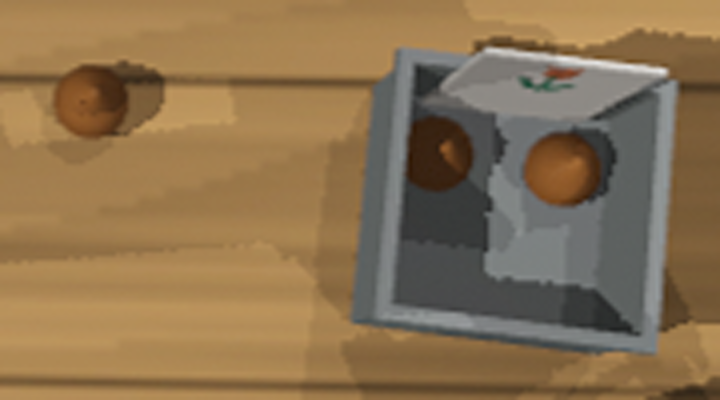

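```bash
python3 - <<'E'
from h import *
c=load("top0.pkl");P=cloud(c)
f=lambda x,y:(145+x/4-.4,135+y/4-.4)
cs=[ray(c,*f(*q),80) for q in((123,40),(438,75),(364,556),(37,512))]
for q in cs: print(q.round(1))
for i in range(4): d=cs[i]-cs[i-1];print(np.linalg.norm(d).round(1),np.degrees(np.arctan2(d[1],d[0])).round(1))
print("centre",np.mean(cs,0))
# scoop
hsv=cv2.cvtColor(c["color"],cv2.COLOR_RGB2HSV)
m=np.zeros((480,640),np.uint8);m[180:270,275:320]=1
m=(m>0)&((hsv[...,1]<60))&(hsv[...,2]>60)
n,l,st,ce=cv2.connectedComponentsWithStats(m.astype(np.uint8));i=1+np.argmax(st[1:,4]);print(st[i])
ys,xs=np.where(l==i)
for v in range(ys.min(),ys.max()+1,4):
    r=xs[ys==v];u=(r.min()+r.max())/2;print(v,r.min(),r.max(),ray(c,u,v,15)[:2].round(1),P[v,int(u)].round(1))
# bulb
for box in((340,185,390,225),):
    m=np.zeros((480,640),bool);m[box[1]:box[3],box[0]:box[2]]=1
    m&=(hsv[...,1]>165)&(P[...,2]>6);ys,xs=np.where(m);print("bulb",xs.min(),xs.max(),ys.min(),ys.max(),ray(c,(xs.min()+xs.max())/2,(ys.min()+ys.max())/2,22),P[m].mean(0),P[m].max(0))
# pot corners
f=lambda x,y:(340+x/4-.4,180+y/4-.4)
cs=[ray(c,*f(*q),85) for q in((399,48),(678,80),(655,353),(375-22,322))]
for q in cs: print(q.round(1))
for i in range(4): d=cs[i]-cs[i-1];print(np.linalg.norm(d).round(1),np.degrees(np.arctan2(d[1],d[0])).round(1))
print("centre",np.mean(cs,0))
print("card", [ray(c,*f(*q),150).round(1) for q in((485,48),(668,69))])
# depth-based
rim=(abs(P[...,2]-85)<5)&(P[...,1]<-230)&(P[...,1]>-450)&(P[...,0]>380)&(P[...,0]<650)
r=cv2.minAreaRect(P[rim][:,:2].astype(np.float32));print("potrim",r)
card=(P[...,2]>95)&(P[...,1]<-230)&(P[...,1]>-450)&(P[...,0]>450)&(P[...,0]<650)
print("card",cv2.minAreaRect(P[card][:,:2].astype(np.float32)),P[card][:,2].max())
rim=(abs(P[...,2]-80)<5)&(P[...,1]>120)&(P[...,1]<380)&(P[...,0]>380)&(P[...,0]<720)
print("trugrim",cv2.minAreaRect(P[rim][:,:2].astype(np.float32)))
clip=(P[...,2]>98)&(P[...,1]>120)&(P[...,1]<380)&(P[...,0]>350)&(P[...,0]<500)
q=P[clip];print("clip",cv2.minAreaRect(q[:,:2].astype(np.float32)),q.mean(0),q[:,2].max(),len(q))
for p in q[::4]:print(p.round(0),end=' ')
E
```

```text
[687.4 336.8  80. ]
[669.1 159.5  80. ]
[402.8 188.7  80. ]
[423.4 366.4  80. ]
265.7 -6.4
178.2 -95.9
267.9 173.7
178.8 83.4
centre [545.66448782 262.87451632  80.        ]
[ 280  185   32   81 1325]
185 297 304 [614.4  59.4] [618.6  61.9  -2.1]
189 281 305 [604.6  76.7] [607.5  77.8   2.9]
193 281 306 [595.1  75.3] [597.9  77.6   2.4]
197 281 307 [585.6  73.9] [588.2  74.9   2.8]
201 282 308 [576.1  71.3] [578.4  72.2   4. ]
205 282 308 [566.6  71. ] [569.4  72.2   1.2]
209 283 309 [557.2  68.5] [559.5  69.4   3.3]
213 284 310 [547.8  65.9] [5.505e+02 6.710e+01 5.000e-01]
217 284 311 [538.5  64.5] [540.8  66.7   1.6]
221 285 309 [529.1  65.4] [527.3  64.6  25.7]
225 296 303 [519.8  59.4] [517.6  59.5  29.2]
229 296 303 [510.5  59.2] [509.1  59.7  24.2]
233 297 304 [501.2  56.7] [499.7  57.   25.9]
237 298 305 [492.   54.1] [491.   54.8  22.4]
241 298 305 [482.8  53.9] [481.8  54.5  22.6]
245 299 306 [473.6  51.4] [473.1  52.3  19.4]
249 300 307 [464.4  48.9] [463.6  49.6  22.7]
253 301 308 [455.3  46.4] [454.7  47.2  20.5]
257 301 309 [446.1  45. ] [445.8  44.8  19.1]
261 302 309 [
[... 1739 characters left out ...]
5.] [419. 313. 115.] [419. 307. 107.] [417. 324. 112.] [417. 315. 115.] [417. 307. 112.] [415. 329. 104.] [415. 316. 116.] [415. 308. 115.] [412. 326. 117.] [413. 319. 113.] [413. 310. 116.] [410. 329. 125.] [410. 322. 122.] [410. 315. 118.] [411. 309. 112.] [407. 327. 136.] [408. 322. 127.] [408. 315. 123.] [408. 309. 117.] [405. 331. 141.] [405. 323. 141.] [405. 317. 136.] [405. 310. 133.] [402. 330. 153.] [402. 324. 148.] [403. 318. 143.] [403. 310. 143.] [400. 333. 157.] [400. 324. 158.] [400. 319. 152.] [400. 311. 152.] [398. 334. 160.] [398. 326. 158.] [398. 318. 158.] [398. 311. 157.] [396. 332. 163.] [396. 324. 164.] [396. 317. 162.] [396. 311. 155.] [394. 318. 163.] [394. 310. 163.]
```

{"fn": "apply_moves", "kwargs": {
  "increments": [
    [-1,1.65,3.65,0,-0.0175],
    [-1,1.65,3.65,0,-0.0175],
    [-1,1.65,3.65,0,-0.0175],
    [-1,1.65,3.65,0,-0.0175],
    [-1,1.65,3.65,0,-0.0175]
  ],
  "newtons": 20
}}

```text
time_s: 0.57
ee_pos: [324.3, -309.8, 404.5]
tcp_rot: [-1.36, 0.936, -0.935]
force: [0.5, 0.9, -0.1]
width: 0.999
```

{"fn": "apply_moves", "kwargs": {
  "increments": [
    [-1,1.65,3.65,0,-0.0175],
    [-1,1.65,3.65,0,-0.0175],
    [-1,1.65,3.65,0,-0.0175],
    [-1,1.65,3.65,0,-0.0175],
    [-1,1.65,3.65,0,-0.0175]
  ]
}}

```text
time_s: 0.98
ee_pos: [406.8, -127.1, 404.8]
tcp_rot: [-1.328, 1.001, -1.002]
force: [0.0, -1.0, -0.4]
width: 1.001
```

{"fn": "apply_moves", "kwargs": {
  "increments": [
    [-1,1.65,3.65,0,-0.0175],
    [-1,1.65,3.65,0,-0.0175],
    [-1,1.65,3.65,0,-0.0175],
    [-1,1.65,3.65,0,-0.0175],
    [-1,1.65,3.65,0,-0.0175]
  ]
}}

```text
time_s: 1.4
ee_pos: [489.4, 55.6, 404.7]
tcp_rot: [-1.294, 1.067, -1.067]
force: [0.6, -0.8, 0.5]
width: 0.998
```

```bash
cat > look.py <<'E'
import sys
from h import *
from station import bot
n,tag=sys.argv[1:3]
c=bot.camera(n);pickle.dump(c,open(f"{n}{tag}.pkl","wb"));cv2.imwrite(f"pics/{n}{tag}.png",c["color"][:,:,::-1])
s=bot.read_state();Q,g=pose(s);print(s["time_s"],"g",g.round(1),"jawyaw",np.degrees(np.arctan2(Q[1,0],Q[0,0])).round(2),"F",s["force"].round(1),"w",s["width"],"tooldown",Q[:,1].round(3))
E
python3 look.py wrist 1
```

```text
1.45 g [491.5  61.6 237.7] jawyaw -78.89 F [2.8 3.8 0.4] w 1.0007298061053902 tooldown [ 0.002  0.005 -1.   ]
```

View pics/wrist1.png

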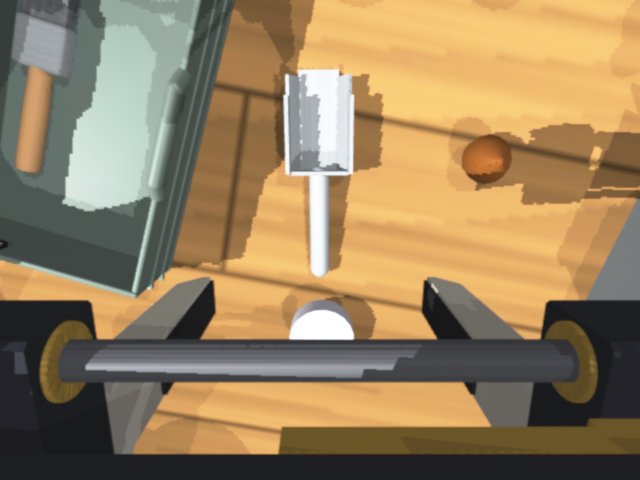

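```bash
python3 - <<'E'
from h import *
c=load("wrist1.pkl")
print("end",ray(c,319,275,10),"junc",ray(c,318,175,19),"lip",ray(c,318,72,3),"bulb",ray(c,487,159,21))
t=load("top0.pkl");print(proj(t,[567,-82,22]))
E
python3 look.py wrist 1b
```

```text
end [427.99144776  42.11573962  10.        ] junc [525.29757446  62.07127226  19.        ] lip [613.54660376  79.2581506    3.        ] bulb [568.44522246 -84.11545214  21.        ]
[361.25308839 205.12204314]
1.5 g [490.3  58.4 237.5] jawyaw -78.65 F [ 0.3 -0.  -1.1] w 1.0028996999374526 tooldown [ 0.001  0.002 -1.   ]
```

{"fn": "apply_moves", "kwargs": {
  "increments": [
    [-0.5,0.1,0.1,-4,0],
    [-0.5,0,0,-4,0],
    [-0.5,0,0,-4,0],
    [-0.5,0,0,-4,0],
    [-0.5,0,0,-2.5,0]
  ]
}}

```text
time_s: 1.92
ee_pos: [488.3, 54.0, 216.3]
tcp_rot: [-1.297, 1.07, -1.064]
force: [-1.2, 0.2, -0.5]
width: 0.76
```

{"fn": "apply_moves", "kwargs": {
  "increments": [
    [-0.5,0,0,-2,0],
    [-0.5,0,0,-0.8,0],
    [-0.5,0,0,0,0],
    [-0.5,0,0,0,0],
    [0,0,0,0,0]
  ]
}}

```text
time_s: 2.33
ee_pos: [490.9, 54.1, 193.1]
tcp_rot: [-1.293, 1.065, -1.068]
force: [0.7, -0.3, 0.3]
width: 0.714
```

```bash
python3 look.py wrist 2
```

```text
2.3833 g [491.4  54.1  26.3] jawyaw -78.99 F [0.4 0.4 0.1] w 0.678424850707066 tooldown [ 0.003 -0.    -1.   ]
```

View pics/wrist2.png

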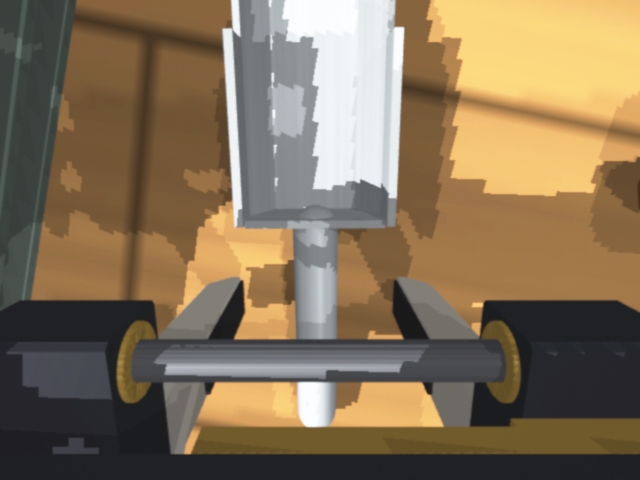

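{"fn": "apply_moves", "kwargs": {
  "increments": [
    [0.3,0,0,-0.2,0],
    [1,0,0,0,0],
    [1,0,0,0,0],
    [1,0,0,0,0],
    [1,0,0,0,0]
  ],
  "newtons": 40
}}

```text
time_s: 2.8
ee_pos: [490.2, 54.4, 190.0]
tcp_rot: [-1.294, 1.066, -1.067]
force: [0.6, -0.2, 0.3]
width: 0.329
```

{"fn": "apply_moves", "kwargs": {
  "increments": [
    [1,0,0,0,0],
    [1,0,0,0,0],
    [1,0,0,1,0],
    [1,0,0,2.5,0],
    [1,0,0,4,0]
  ]
}}

```text
time_s: 3.22
ee_pos: [488.3, 54.5, 262.8]
tcp_rot: [-1.299, 1.074, -1.061]
force: [0.6, -0.5, -3.1]
width: 0.182
```

```bash
python3 look.py wrist 3;python3 look.py scene 3
```

```text
3.2667 g [492.7  54.3 104.9] jawyaw -78.96 F [ 3.  -0.4  3.5] w 0.18079846664883814 tooldown [ 0.006 -0.001 -1.   ]
3.3167 g [494.   54.1 103.3] jawyaw -78.97 F [ 1.3  0.3 -1. ] w 0.18635664756696474 tooldown [ 0.01  -0.001 -1.   ]
```

View pics/scene3.png

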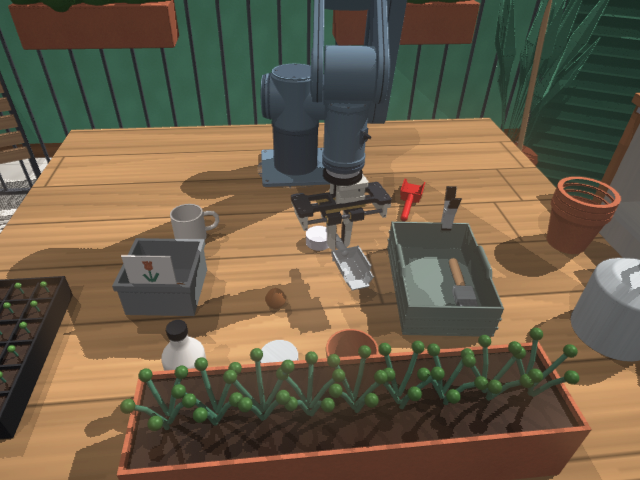

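{"fn": "apply_moves", "kwargs": {
  "increments": [
    [1,0,0,4,0],
    [1,0,0,3,0],
    [1,0.3,1,0,-0.03],
    [1,0.4,3,0,-0.06],
    [1,0.4,3.6,0,-0.06]
  ]
}}

```text
time_s: 3.73
ee_pos: [501.3, 129.8, 335.6]
tcp_rot: [-1.226, 1.181, -1.184]
force: [0.6, -0.1, -2.0]
width: 0.184
```

{"fn": "apply_moves", "kwargs": {
  "increments": [
    [1,0.3,3.8,0,-0.06],
    [1,0.3,3.6,0,-0.06],
    [1,0.2,2.3,0,-0.037],
    [1,0,0.6,0,0],
    [1,0,0,0,0]
  ]
}}

```text
time_s: 4.15
ee_pos: [508.6, 234.9, 334.2]
tcp_rot: [-1.156, 1.291, -1.29]
force: [0.0, -0.8, -1.4]
width: 0.184
```

```bash
python3 look.py wrist 4;python3 look.py top 4;python3 look.py scene 4
```

```text
4.2 g [508.5 233.5 167.3] jawyaw -96.41 F [ 0.4 -0.9 -1.9] w 0.17921275137472667 tooldown [-0.001 -0.001 -1.   ]
4.25 g [508.6 232.7 167.3] jawyaw -96.5 F [-0.1  0.9 -1.9] w 0.18237845334821118 tooldown [-0.001 -0.001 -1.   ]
4.3 g [508.8 232.2 167.4] jawyaw -96.57 F [-0.5 -0.8 -1.6] w 0.179778099619288 tooldown [-0.001 -0.001 -1.   ]
```

View pics/wrist4.png

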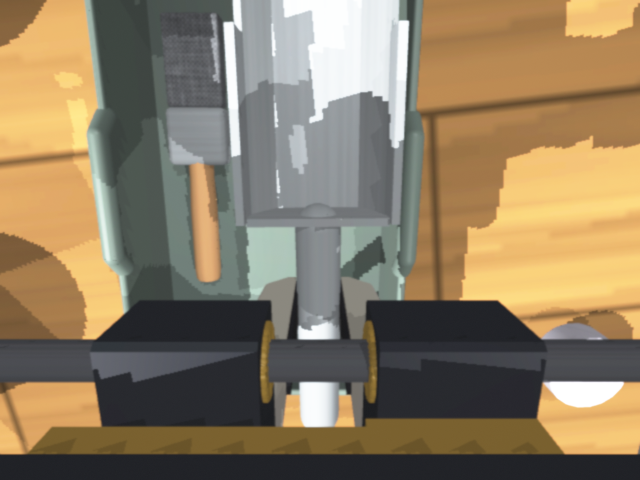

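View pics/scene4.png

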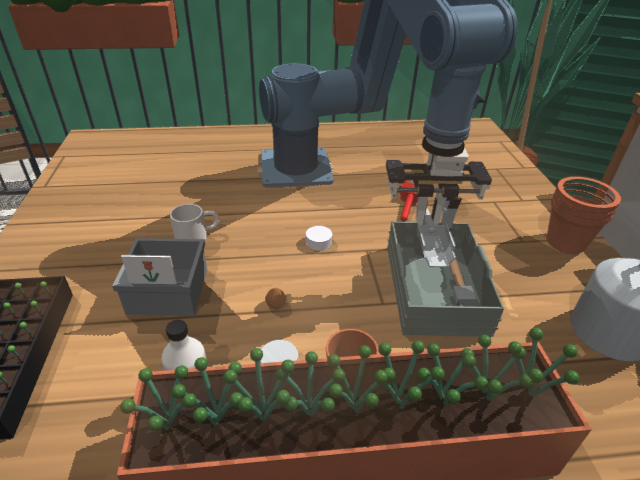

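{"fn": "apply_moves", "kwargs": {
  "increments": [
    [1,0,0.1,-3.5,0],
    [1,0,0,-4,0],
    [1,0,0,-3,0],
    [1,0,0,-1.5,0],
    [1,0,0,-0.8,0]
  ]
}}

```text
time_s: 4.72
ee_pos: [508.2, 232.4, 204.0]
tcp_rot: [-1.157, 1.297, -1.294]
force: [-0.1, 0.8, -1.0]
width: 0.188
```

{"fn": "apply_moves", "kwargs": {
  "increments": [
    [1,0,0,-0.4,0],
    [1,0,0,-0.2,0],
    [1,0,0,0,0],
    [1,0,0,0,0],
    [1,0,0,0,0]
  ]
}}

```text
time_s: 5.13
ee_pos: [509.7, 234.4, 202.1]
tcp_rot: [-1.15, 1.292, -1.294]
force: [-0.7, -0.7, -1.8]
width: 0.18
```

```bash
python3 look.py wrist 5;python3 look.py scene 5; python3 -c "
from h import *
crop(load('scene5.pkl'),370,180,530,340,4,'pics/s5c.png')"
```

```text
5.1833 g [509.9 234.6  34.9] jawyaw -96.57 F [ 0.2  0.1 -2.9] w 0.18165983694177035 tooldown [ 0.002  0.001 -1.   ]
5.2333 g [509.7 234.6  34.7] jawyaw -96.56 F [ 0.6  0.9 -2. ] w 0.17961821707019682 tooldown [ 0.002  0.    -1.   ]
```

View pics/s5c.png

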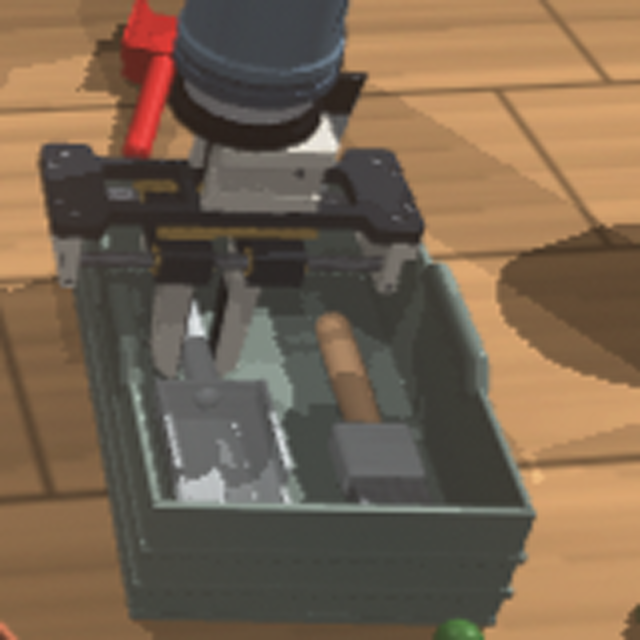

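{"fn": "apply_moves", "kwargs": {
  "increments": [
    [1,0,0,-0.3,0],
    [1,0,0,0,0],
    [0.6,0,0,0,0],
    [0.3,0,0,0,0],
    [0.3,0,0,0,0]
  ]
}}

```text
time_s: 5.65
ee_pos: [509.3, 234.5, 198.0]
tcp_rot: [-1.152, 1.293, -1.293]
force: [0.6, -0.3, 0.4]
width: 0.299
```

{"fn": "apply_moves", "kwargs": {
  "increments": [
    [0.3,0,0,0,0],
    [0.3,0,0,2,0],
    [0.3,0,0,4,0],
    [0.3,0,0,4,0],
    [0.3,0,0,4,0]
  ]
}}

```text
time_s: 6.07
ee_pos: [508.8, 234.3, 339.1]
tcp_rot: [-1.154, 1.294, -1.293]
force: [1.0, 0.0, -0.3]
width: 0.35
```

```bash
python3 look.py wrist 6;python3 look.py scene 6; python3 -c "
from h import *
crop(load('scene6.pkl'),370,180,530,340,4,'pics/s6c.png')"
```

```text
6.1167 g [513.2 235.6 181.2] jawyaw -96.55 F [2.4 0.  4.5] w 0.3503513334958115 tooldown [ 0.013  0.003 -1.   ]
6.1667 g [513.4 235.6 178.3] jawyaw -96.56 F [0.7 0.7 0.3] w 0.35501261515686855 tooldown [ 0.014  0.003 -1.   ]
```

View pics/s6c.png

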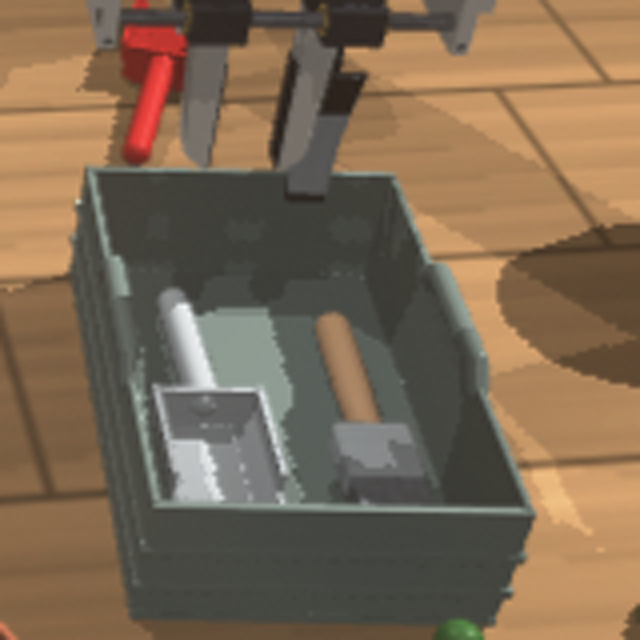

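View pics/wrist6.png

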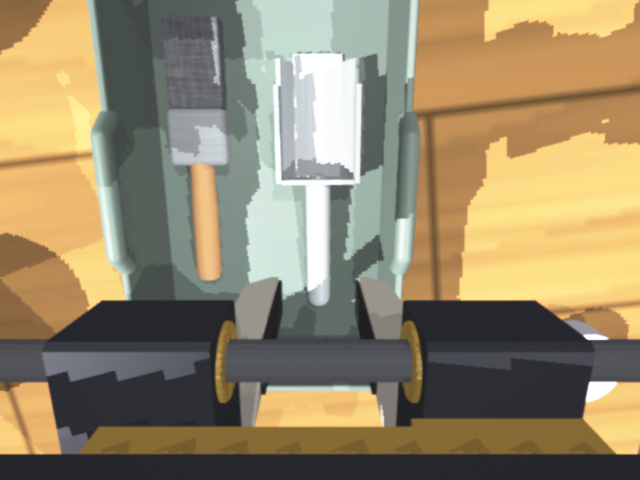

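{"fn": "apply_moves", "kwargs": {
  "increments": [
    [0,0.7,-3,1,0],
    [-0.3,0.7,-4,0,0],
    [-0.3,0.7,-4,0,0],
    [-0.3,0.7,-4,0,0],
    [-0.3,0.7,-4,0,0]
  ]
}}

```text
time_s: 6.58
ee_pos: [543.9, 42.9, 347.4]
tcp_rot: [-1.153, 1.293, -1.293]
force: [0.7, 0.2, -0.1]
width: 0.633
```

{"fn": "apply_moves", "kwargs": {
  "increments": [
    [-0.3,0.7,-4,0,0],
    [-0.3,0.7,-4,0,0],
    [-0.3,0.7,-3.5,-2,0],
    [-0.3,0.2,-1.4,-3.5,0],
    [-0.3,0,0,-4,0]
  ]
}}

```text
time_s: 7.0
ee_pos: [568.5, -88.9, 253.4]
tcp_rot: [-1.148, 1.29, -1.302]
force: [-0.3, 0.7, -0.5]
width: 0.654
```

```bash
python3 look.py wrist 7;python3 look.py wrist 7b
```

```text
7.05 g [563.  -85.7  76.8] jawyaw -96.79 F [-2.   1.1 -5. ] w 0.6444170649589537 tooldown [-0.01   0.003 -1.   ]
7.1 g [562.1 -84.1  79.3] jawyaw -96.71 F [-1.1  1.1 -0.2] w 0.6495048536348001 tooldown [-0.013  0.005 -1.   ]
```

View pics/wrist7b.png

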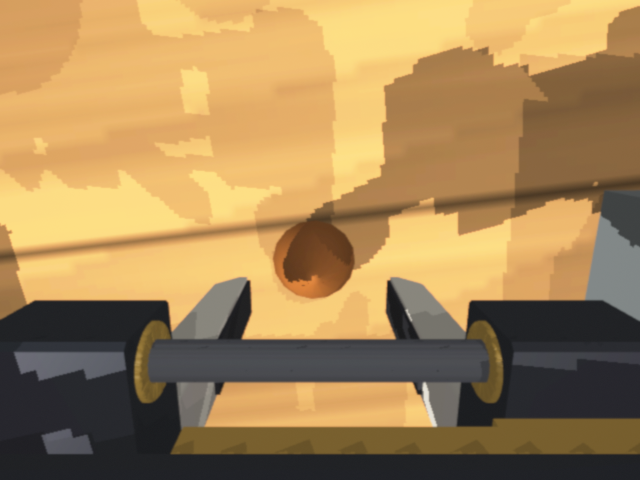

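```bash
python3 - <<'E'
from h import *
c=load("wrist7b.pkl");print(ray(c,314,260,24))
E
python3 look.py wrist 7c
```

```text
[569.35701466 -84.78137437  24.        ]
7.15 g [564.2 -84.   82.6] jawyaw -96.63 F [ 0.1 -0.1 -0.3] w 0.6499075354325013 tooldown [-0.008  0.003 -1.   ]
```

{"fn": "apply_moves", "kwargs": {
  "increments": [
    [-0.3,0.15,0,-3,0],
    [-0.3,0,0,-2,0],
    [-0.3,0,0,-0.9,0],
    [-0.3,0,0,0,0],
    [-0.1,0,0,0,0]
  ],
  "newtons": 15
}}

```text
time_s: 7.57
ee_pos: [569.3, -84.2, 195.4]
tcp_rot: [-1.152, 1.291, -1.294]
force: [-0.1, -0.1, 0.3]
width: 0.617
```

```bash
python3 look.py wrist 8
```

```text
7.6167 g [570.  -84.5  28.8] jawyaw -96.52 F [0.4 0.  0.9] w 0.581655940217306 tooldown [ 0.003 -0.001 -1.   ]
```

View pics/wrist8.png

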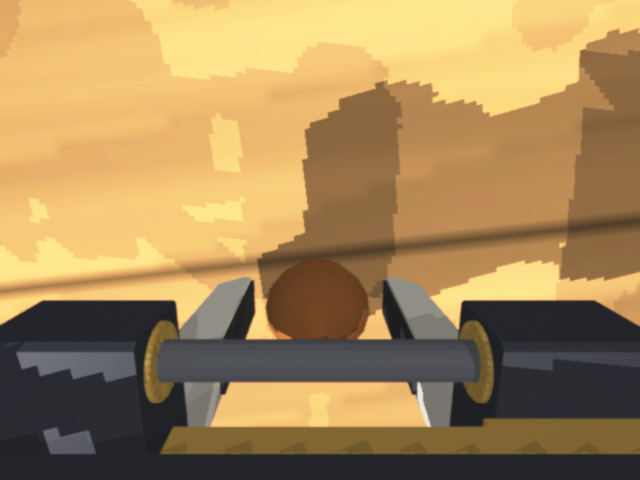

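{"fn": "apply_moves", "kwargs": {
  "increments": [
    [-0.1,0,0,-0.5,0],
    [0.1,0,0,0,0],
    [1,0,0,0,0],
    [1,0,0,0,0],
    [1,0,0,0,0]
  ]
}}

```text
time_s: 8.03
ee_pos: [568.8, -84.6, 189.4]
tcp_rot: [-1.152, 1.293, -1.294]
force: [-1.3, 0.7, 4.6]
width: 0.456
```

{"fn": "apply_moves", "kwargs": {
  "increments": [
    [1,0,0,0,0],
    [1,0,0,1.5,0],
    [1,0,0,4,0],
    [1,0,0,4,0],
    [1,0,0,3,0]
  ]
}}

```text
time_s: 8.45
ee_pos: [568.8, -84.7, 316.2]
tcp_rot: [-1.152, 1.292, -1.294]
force: [0.3, -0.2, -0.4]
width: 0.453
```

```bash
python3 look.py wrist 9; python3 look.py top 9
```

```text
8.5 g [572.2 -85.8 155.3] jawyaw -96.56 F [ 2.4 -1.5  3.8] w 0.4551209211603731 tooldown [ 0.011 -0.004 -1.   ]
8.55 g [572.  -85.9 152.5] jawyaw -96.57 F [ 0.4  0.3 -0.8] w 0.4579615898215936 tooldown [ 0.01  -0.004 -1.   ]
```

View pics/wrist9.png

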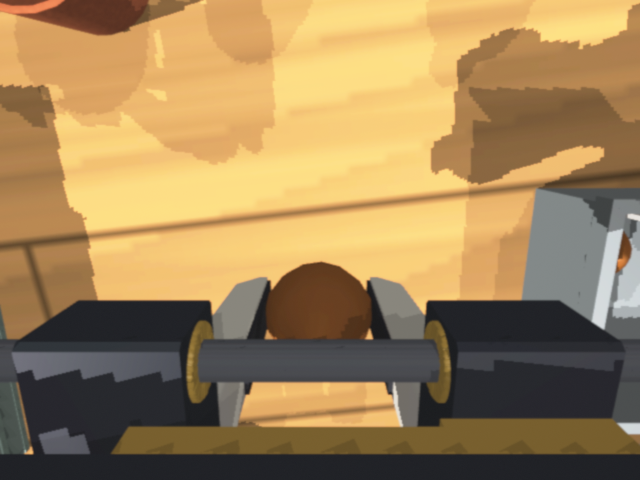

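{"fn": "apply_moves", "kwargs": {
  "increments": [
    [1,-2,-2.5,0,0],
    [1,-2.2,-3.4,0,0],
    [1,-2.2,-3.4,0,0],
    [1,-1.5,-3.7,0,0],
    [1,-1,-3.8,0,0]
  ]
}}

```text
time_s: 8.97
ee_pos: [477.6, -253.1, 312.5]
tcp_rot: [-1.154, 1.295, -1.29]
force: [1.1, -0.5, -0.7]
width: 0.458
```

{"fn": "apply_moves", "kwargs": {
  "increments": [
    [1,-0.6,-3.2,0,0],
    [1,0,-1.6,0,0],
    [1,0,-0.7,0,0],
    [1,0,0,0,0],
    [1,0,0,0,0]
  ]
}}

```text
time_s: 9.38
ee_pos: [473.8, -306.6, 312.9]
tcp_rot: [-1.152, 1.295, -1.291]
force: [-0.1, 0.2, -0.5]
width: 0.453
```

```bash
python3 look.py wrist 10; python3 look.py scene 10; python3 -c "
from h import *
crop(load('scene10.pkl'),80,150,260,310,4,'pics/s10c.png')"
```

```text
9.4333 g [ 473.7 -305.8  146.1] jawyaw -96.51 F [ 0.5  0.2 -0.2] w 0.45660195387722957 tooldown [-0.001  0.002 -1.   ]
9.4833 g [ 473.9 -305.6  146.3] jawyaw -96.47 F [ 0.3 -0.5  0.4] w 0.45268360389703527 tooldown [-0.001  0.001 -1.   ]
```

View pics/wrist10.png

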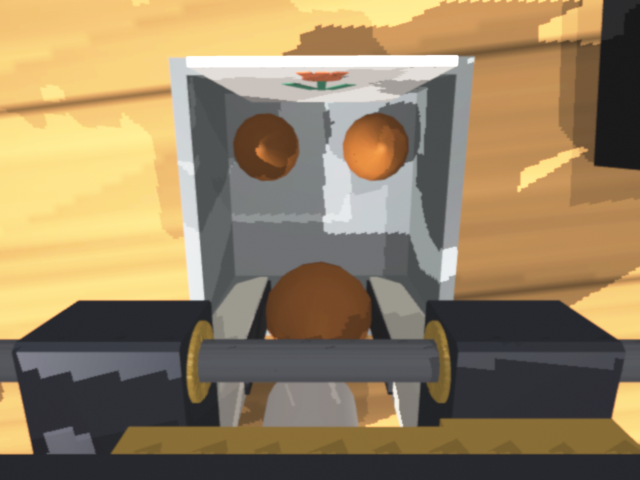

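View pics/s10c.png

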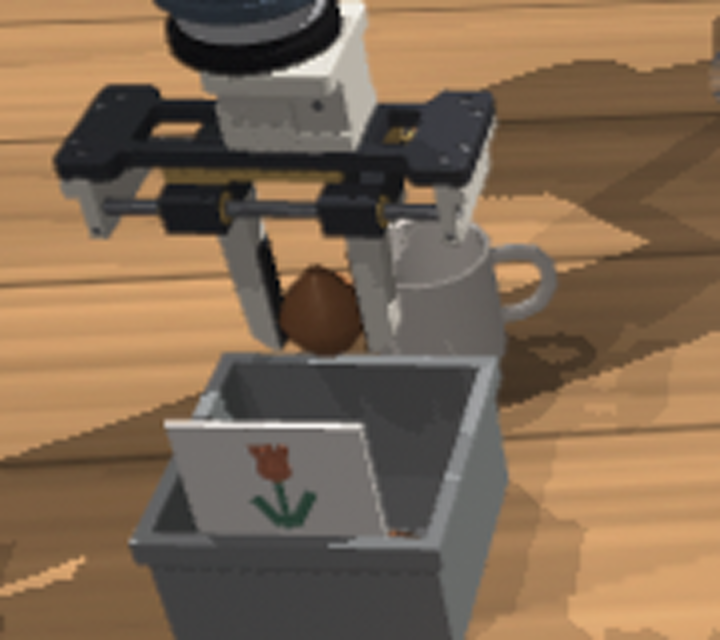

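{"fn": "apply_moves", "kwargs": {
  "increments": [
    [1,0,-0.1,-3,0],
    [1,0,0,-4,0],
    [1,0,0,-2.5,0],
    [1,0,0,-1.2,0],
    [1,0,0,-0.6,0]
  ]
}}

```text
time_s: 9.9
ee_pos: [473.4, -306.2, 198.4]
tcp_rot: [-1.154, 1.296, -1.287]
force: [-0.5, -1.1, -0.5]
width: 0.455
```

{"fn": "apply_moves", "kwargs": {
  "increments": [
    [1,0,0,-0.3,0],
    [1,0,0,0,0],
    [1,0,0,0,0],
    [1,0,0,0,0],
    [1,0,0,0,0]
  ]
}}

```text
time_s: 10.32
ee_pos: [474.0, -308.8, 198.9]
tcp_rot: [-1.153, 1.291, -1.295]
force: [0.0, 0.3, 0.3]
width: 0.459
```

```bash
python3 look.py wrist 11
```

```text
10.3667 g [ 474.1 -309.    31.8] jawyaw -96.57 F [-0.3  0.4  0.2] w 0.45484923171165775 tooldown [ 0.001 -0.001 -1.   ]
```

Lower 4 mm more, then release gently.

{"fn": "apply_moves", "kwargs": {
  "increments": [
    [1,0,0,-0.2,0],
    [1,0,0,-0.2,0],
    [1,0,0,0,0],
    [1,0,0,0,0],
    [0.05,0,0,0,0]
  ]
}}

```text
time_s: 10.78
ee_pos: [473.6, -308.6, 193.6]
tcp_rot: [-1.153, 1.294, -1.293]
force: [0.3, -0.4, -1.3]
width: 0.469
```

{"fn": "apply_moves", "kwargs": {
  "increments": [
    [-0.1,0,0,0,0],
    [-0.2,0,0,0,0],
    [-0.2,0,0,0,0],
    [-0.2,0,0,2,0],
    [-0.2,0,0,3,0]
  ]
}}

```text
time_s: 11.2
ee_pos: [472.6, -307.7, 241.4]
tcp_rot: [-1.153, 1.299, -1.287]
force: [-0.5, -0.4, -0.3]
width: 0.6
```

{"fn": "apply_moves", "kwargs": {
  "increments": [
    [-0.2,0,0,4,0],
    [-0.2,0,0,4,0],
    [-0.4,0,0,4,0],
    [-0.6,0,0,3,0],
    [-0.6,0,0,0,0]
  ]
}}

```text
time_s: 11.62
ee_pos: [474.7, -309.4, 401.5]
tcp_rot: [-1.152, 1.281, -1.304]
force: [0.9, -0.9, 0.6]
width: 0.76
```

```bash
python3 look.py wrist 12;python3 look.py wrist 12b
```

```text
11.6667 g [ 475.2 -310.1  231.1] jawyaw -96.57 F [0.4 0.2 0.2] w 0.7860998913750641 tooldown [ 0.006 -0.006 -1.   ]
11.7167 g [ 474.2 -309.   228.3] jawyaw -96.57 F [-0.4 -0.1  0.1] w 0.7956361675992565 tooldown [ 0.003 -0.003 -1.   ]
```

View pics/wrist12b.png

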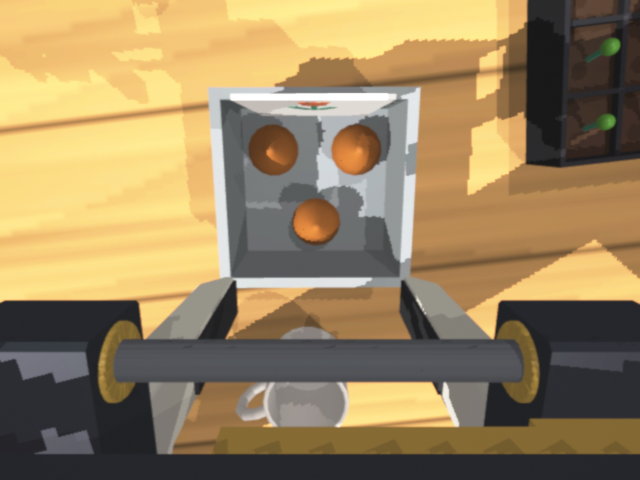

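```bash
python3 look.py wrist 12c; python3 - <<'E'
from h import *
c=load("wrist12c.pkl");crop(c,200,75,430,295,3,"pics/w12c.png")
E
```

```text
11.7667 g [ 473.4 -308.3  226.5] jawyaw -96.57 F [-0.5  0.1  0.2] w 0.7936225201521439 tooldown [-0.  0. -1.]
```

View pics/w12c.png

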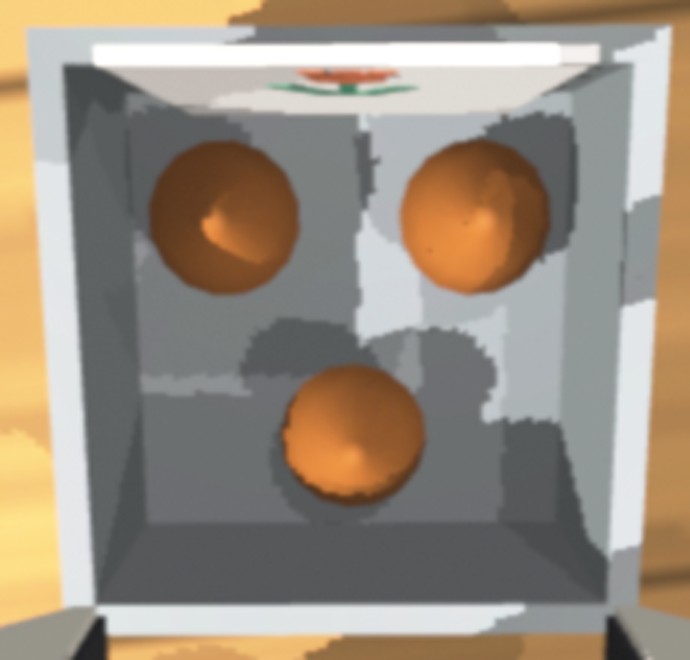

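```bash
python3 - <<'E'
from h import *
c=load("wrist12c.pkl");f=lambda x,y:(200+x/3-.33,75+y/3-.33)
print("ends",[ray(c,*f(*q),150).round(1) for q in((93,54),(600,53))],ray(c,*f(346,53.5),150))
cs=[ray(c,*f(*q),85).round(1) for q in((27,28),(671,27),(640,632),(62,635))];print(cs,np.mean(cs,0))
for i in range(4): d=cs[i]-cs[i-1];print(np.linalg.norm(d).round(1),np.degrees(np.arctan2(d[1],d[0])).round(1))
E
```

```text
ends [array([ 571.3, -273.9,  150. ]), array([ 561.2, -363.7,  150. ])] [ 566.23331463 -318.70042085  150.        ]
[array([ 587.2, -247.4,   85. ]), array([ 570.7, -393.7,   85. ]), array([ 424.7, -378.4,   85. ]), array([ 441. , -229.8,   85. ])] [ 505.9   -312.325   85.   ]
147.3 -6.9
147.2 -96.4
146.8 174.0
149.5 83.7
```

{"fn": "apply_moves", "kwargs": {
  "increments": [
    [-1,-0.3,3.8,1,0.1047],
    [-1,-0.3,3.8,1,0.1047],
    [-1,-0.3,3.8,0,0.1047],
    [-1,-0.3,3.8,0,0.1047],
    [-1,-0.3,3.8,0,0.1047]
  ]
}}

```text
time_s: 12.18
ee_pos: [457.7, -116.9, 411.6]
tcp_rot: [-1.377, 0.903, -0.896]
force: [0.7, 0.2, 0.5]
width: 0.998
```

{"fn": "apply_moves", "kwargs": {
  "increments": [
    [-1,-0.3,3.8,0,0.1047],
    [-1,-0.3,3.8,0,0.1047],
    [-1,-0.3,3.8,0,0.1047],
    [-1,-0.3,3.8,0,0.1047],
    [-1,-0.3,3.8,0,0.1047]
  ]
}}

```text
time_s: 12.6
ee_pos: [442.6, 73.2, 411.7]
tcp_rot: [-1.514, 0.499, -0.493]
force: [0.9, -0.3, -0.5]
width: 1.004
```

{"fn": "apply_moves", "kwargs": {
  "increments": [
    [-1,-0.5,3.8,0,0.1047],
    [-1,-0.5,3.8,0,0.1047],
    [-1,-0.5,3.8,0,0.1047],
    [-1,-0.5,3.3,0,0.1047],
    [-1,-0.4,2,0,0.1047]
  ]
}}

```text
time_s: 13.02
ee_pos: [418.3, 241.2, 411.5]
tcp_rot: [-1.57, 0.088, -0.081]
force: [0.1, 0.1, -0.3]
width: 0.997
```

```bash
python3 look.py top 13;python3 look.py wrist 13;python3 look.py wrist 13b
```

```text
13.0667 g [417.  243.  244.5] jawyaw -5.75 F [-0.9  1.5 -0.1] w 1.0013239858892418 tooldown [-0.005  0.002 -1.   ]
13.1167 g [417.5 240.8 244.5] jawyaw -6.21 F [-0.1 -0.1 -0.5] w 0.9941015493135784 tooldown [-0.004 -0.    -1.   ]
13.1667 g [418.2 239.2 244.7] jawyaw -6.47 F [ 0.4 -0.   0. ] w 1.0009046015617418 tooldown [-0.004 -0.001 -1.   ]
```

View pics/wrist13b.png

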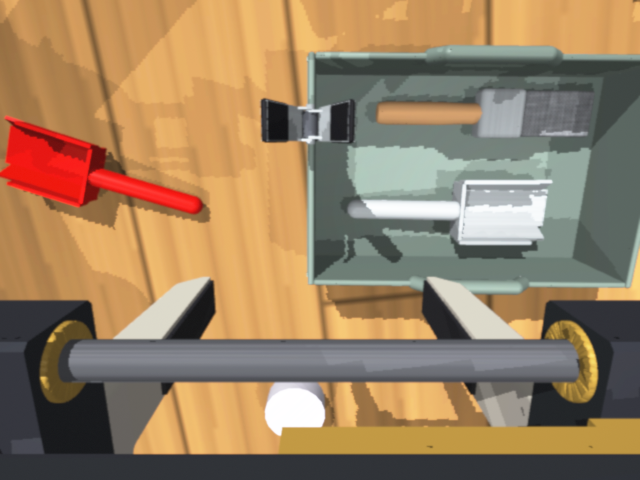

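```bash
python3 - <<'E'
from h import *
c=load("wrist13b.pkl");crop(c,240,40,400,180,5,"pics/w13c.png")
print(ray(c,262,120.5,163),ray(c,354,120.5,163),ray(c,308,120.5,163))
P=cloud(c)
m=(P[...,2]>120)&(P[...,0]>370)&(P[...,0]<470)&(P[...,1]>290)&(P[...,1]<350)
q=P[m];print(cv2.minAreaRect(q[:,:2].astype(np.float32)),q[:,2].max(),np.percentile(q[:,2],98))
# rim front wall
for v in (80,170,240):
  print([P[v,u].round(0).tolist() for u in range(306,322,2)])
E
```

```text
[394.79250735 321.17554022 163.        ] [445.14306918 315.72544255 163.        ] [419.97929687 318.44924566 163.        ]
((419.7792663574219, 318.388916015625), (23.552461624145508, 52.38934326171875), 83.14468383789062) 165.38913585075102 163.82062539475206
[[418.0, 362.0, 1.0], [421.0, 351.0, 76.0], [423.0, 350.0, 80.0], [424.0, 350.0, 79.0], [426.0, 350.0, 78.0], [427.0, 360.0, 4.0], [429.0, 360.0, 5.0], [431.0, 360.0, 6.0]]
[[409.0, 280.0, -1.0], [414.0, 286.0, 78.0], [415.0, 286.0, 79.0], [417.0, 285.0, 79.0], [418.0, 285.0, 78.0], [419.0, 280.0, 5.0], [421.0, 280.0, 5.0], [422.0, 279.0, 3.0]]
[[401.0, 211.0, -0.0], [407.0, 230.0, 78.0], [409.0, 230.0, 79.0], [411.0, 230.0, 81.0], [412.0, 226.0, 66.0], [411.0, 211.0, 4.0], [413.0, 210.0, 5.0], [415.0, 210.0, 4.0]]
```

View pics/w13c.png

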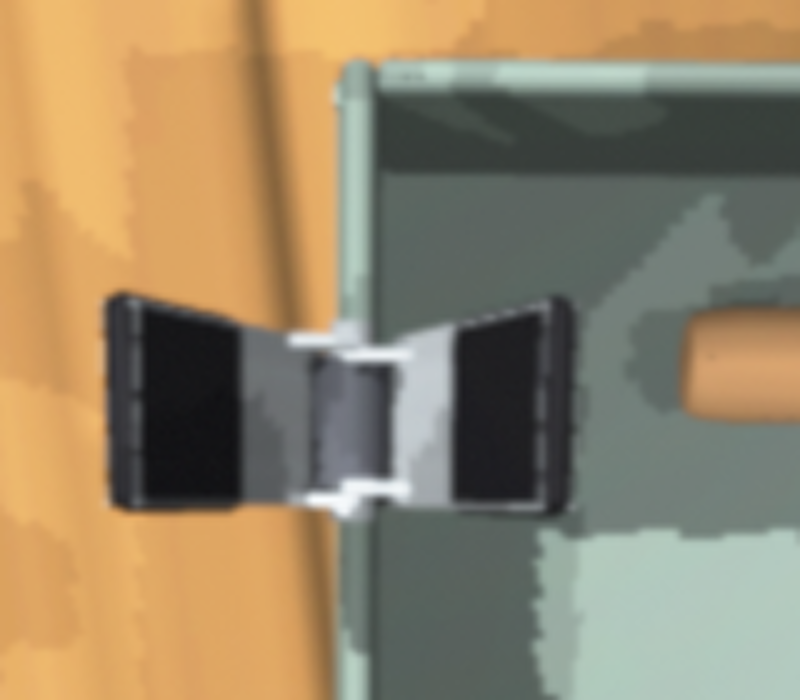

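{"fn": "apply_moves", "kwargs": {
  "increments": [
    [-1,0,2.5,0,0],
    [-1,0,3,0,0],
    [-1,0,1.8,-0.5,0],
    [-1,0,0.7,-2,0],
    [-1,0,0,-2,0]
  ],
  "newtons": 25
}}

```text
time_s: 13.58
ee_pos: [420.2, 318.6, 367.8]
tcp_rot: [-1.569, 0.092, -0.093]
force: [0.0, -0.3, -0.4]
width: 0.997
```

{"fn": "apply_moves", "kwargs": {
  "increments": [
    [-1,0,0,-1,0],
    [-1,0,0,0,0],
    [-1,0,0,0,0],
    [-1,0,0,0,0],
    [-1,0,0,0,0]
  ]
}}

```text
time_s: 14.0
ee_pos: [420.2, 318.0, 359.9]
tcp_rot: [-1.568, 0.09, -0.093]
force: [-0.1, 0.3, -0.6]
width: 0.992
```

```bash
python3 look.py top 14;python3 look.py wrist 14;python3 look.py scene 14; python3 -c "
from h import *
crop(load('scene14.pkl'),390,130,530,250,5,'pics/s14c.png')"
```

```text
14.05 g [420.4 318.3 192.9] jawyaw -6.64 F [ 0.5 -0.3 -0.1] w 1.0016637109183244 tooldown [ 0.002  0.001 -1.   ]
14.1 g [420.3 318.3 192.8] jawyaw -6.63 F [ 0.3 -0.1  0.4] w 1.000767519415643 tooldown [ 0.002  0.001 -1.   ]
14.15 g [420.1 318.4 192.7] jawyaw -6.62 F [-0.2 -0.7 -0.3] w 1.0011436049591864 tooldown [ 0.002  0.001 -1.   ]
```

View pics/wrist14.png

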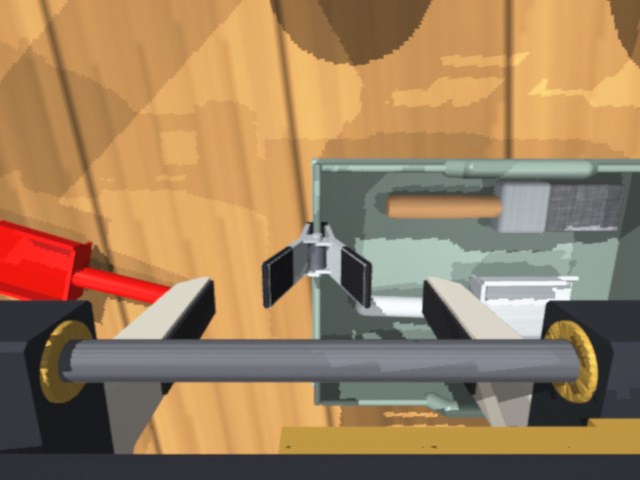

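View pics/s14c.png

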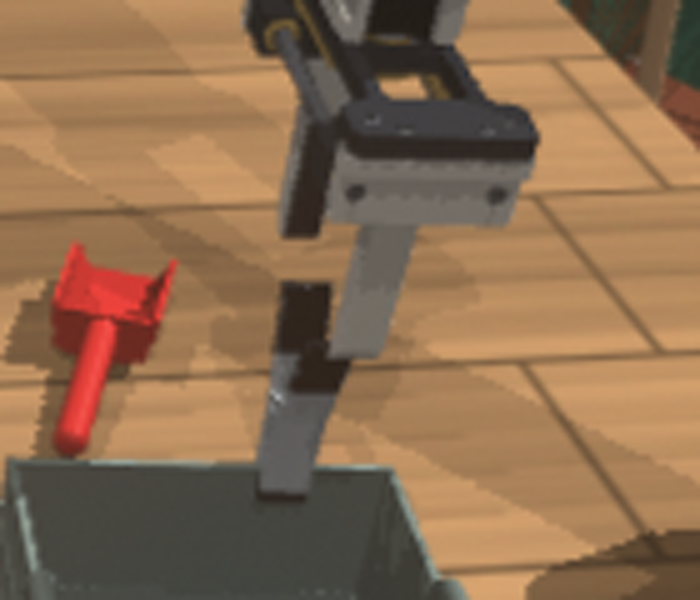

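{"fn": "apply_moves", "kwargs": {
  "increments": [
    [-1,0,0,-2.2,0],
    [-1,0,0,-1.3,0],
    [-1,0,0,-0.5,0],
    [-1,0,0,0,0],
    [-0.6,0,0,0,0]
  ]
}}

```text
time_s: 14.57
ee_pos: [419.8, 318.5, 319.2]
tcp_rot: [-1.569, 0.09, -0.091]
force: [-1.3, -0.0, -0.7]
width: 0.96
```

{"fn": "apply_moves", "kwargs": {
  "increments": [
    [-0.3,0,0,0,0],
    [-0.1,0,0,0,0],
    [-0.05,0,0,0,0],
    [0,0,0,0,0],
    [0,0,0,0,0]
  ]
}}

```text
time_s: 14.98
ee_pos: [419.7, 318.4, 319.1]
tcp_rot: [-1.569, 0.09, -0.091]
force: [-0.8, -0.1, -0.8]
width: 0.619
```

```bash
python3 look.py wrist 15;python3 look.py scene 15; python3 -c "
from h import *
crop(load('scene15.pkl'),390,130,530,250,5,'pics/s15c.png')"
```

```text
15.0333 g [419.7 318.5 152. ] jawyaw -6.59 F [-1.6 -0.2 -0.2] w 0.5787110304704511 tooldown [ 0.  0. -1.]
15.0833 g [419.7 318.4 151.9] jawyaw -6.59 F [ 0. -0. -1.] w 0.536546144459469 tooldown [ 0.  0. -1.]
```

View pics/wrist15.png

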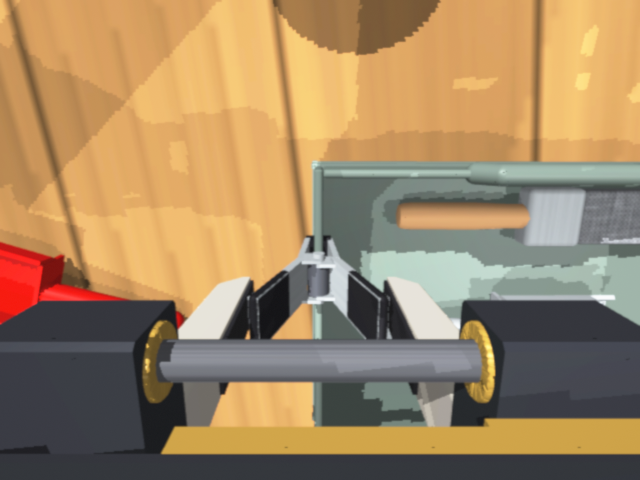

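View pics/s15c.png

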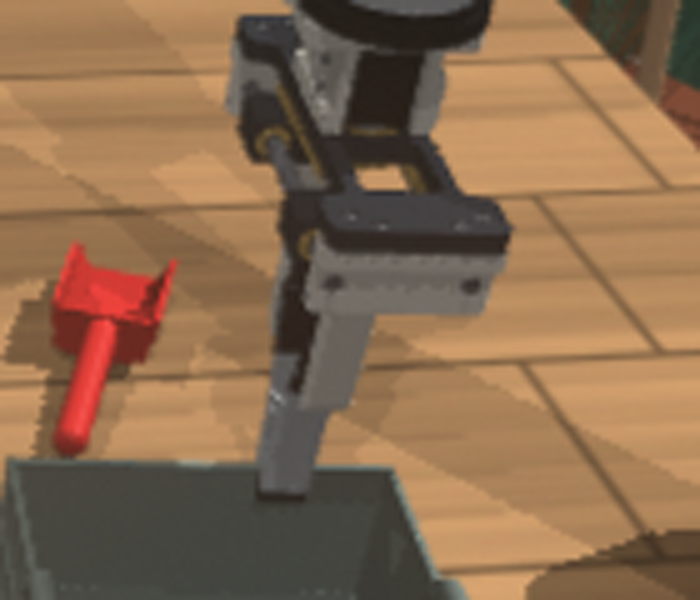

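{"fn": "apply_moves", "kwargs": {
  "increments": [
    [0.2,0,0,0,0],
    [0.4,0,0,0,0],
    [1,0,0,0,0],
    [1,0,0,0,0],
    [1,0,0,0,0]
  ]
}}

```text
time_s: 15.5
ee_pos: [419.6, 318.4, 318.7]
tcp_rot: [-1.569, 0.09, -0.09]
force: [0.6, -0.6, -1.1]
width: 0.242
```

{"fn": "apply_moves", "kwargs": {
  "increments": [
    [1,0,0,0,0],
    [1,0,0,0,0],
    [1,0,0,0,0],
    [1,0,0,0,0],
    [1,0,0,0,0]
  ]
}}

```text
time_s: 15.92
ee_pos: [419.6, 318.4, 318.7]
tcp_rot: [-1.569, 0.09, -0.09]
force: [-0.1, -0.7, -1.4]
width: 0.242
```

```bash
python3 look.py wrist 16;python3 look.py scene 16; python3 -c "
from h import *
crop(load('scene16.pkl'),390,130,530,250,5,'pics/s16c.png')"
```

```text
15.9667 g [419.6 318.4 151.8] jawyaw -6.59 F [ 0.4 -0.1 -0.9] w 0.24019478524843338 tooldown [ 0.  0. -1.]
16.0167 g [419.6 318.4 151.8] jawyaw -6.59 F [-0.2 -0.3 -1.6] w 0.2425638361656342 tooldown [ 0.  0. -1.]
```

View pics/wrist16.png

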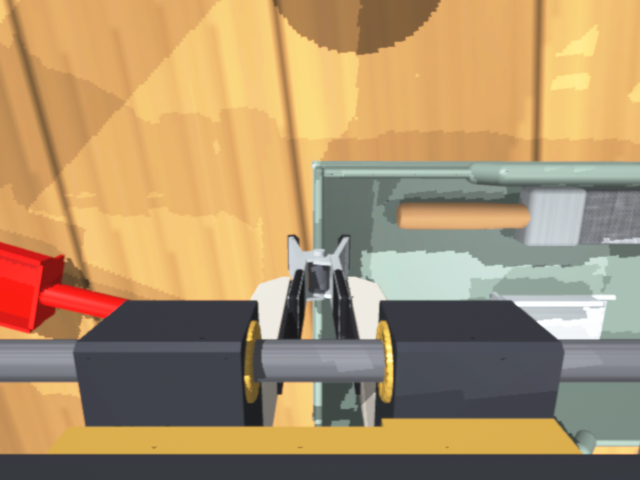

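View pics/s16c.png

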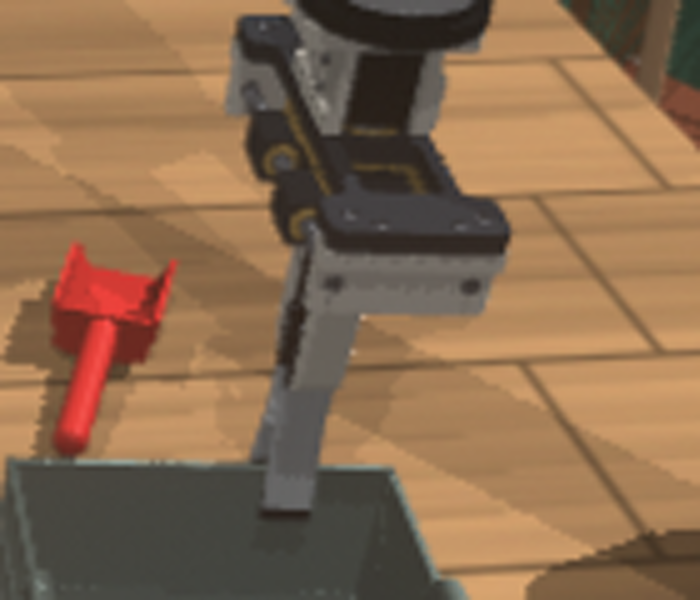

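{"fn": "apply_moves", "kwargs": {
  "increments": [
    [1,0,0,0.4,0],
    [1,0,0,0.8,0],
    [1,0,0,1.2,0],
    [1,0,0,1.6,0],
    [1,0,0,2,0]
  ]
}}

```text
time_s: 16.43
ee_pos: [419.3, 318.3, 379.2]
tcp_rot: [-1.57, 0.091, -0.089]
force: [0.1, -0.3, -0.4]
width: 0.243
```

{"fn": "apply_moves", "kwargs": {
  "increments": [
    [1,0,0,2,0],
    [1,0,0,2,0],
    [1,0,0,1.5,0],
    [1,0,0,1,0],
    [1,0,0,0.5,0]
  ]
}}

```text
time_s: 16.85
ee_pos: [419.7, 318.5, 450.9]
tcp_rot: [-1.567, 0.088, -0.092]
force: [-0.7, 0.4, 0.1]
width: 0.244
```

```bash
python3 look.py wrist 17;python3 look.py scene 17; python3 -c "
from h import *
crop(load('scene17.pkl'),390,80,530,250,4,'pics/s17c.png')"
```

```text
16.9 g [420.2 318.7 283.9] jawyaw -6.59 F [ 0.1  0.1 -0.8] w 0.23967806911293232 tooldown [ 0.003  0.001 -1.   ]
16.95 g [419.9 318.6 282.6] jawyaw -6.59 F [ 0.6 -0.4 -0.5] w 0.24039569389183701 tooldown [ 0.001  0.001 -1.   ]
```

View pics/s17c.png

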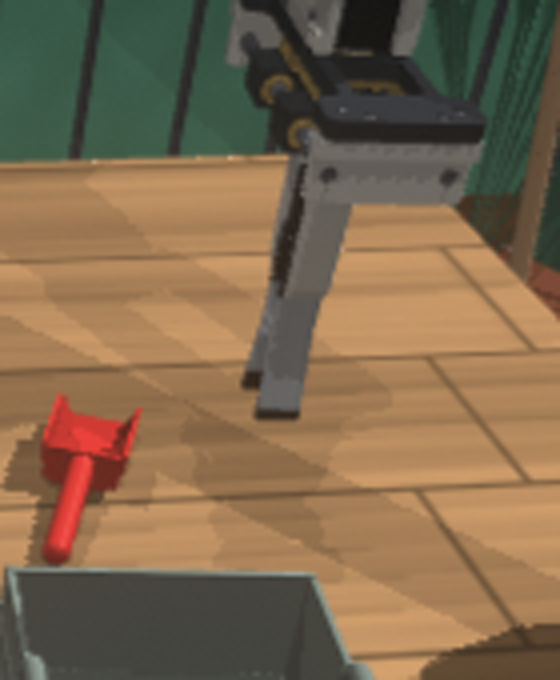

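View pics/wrist17.png

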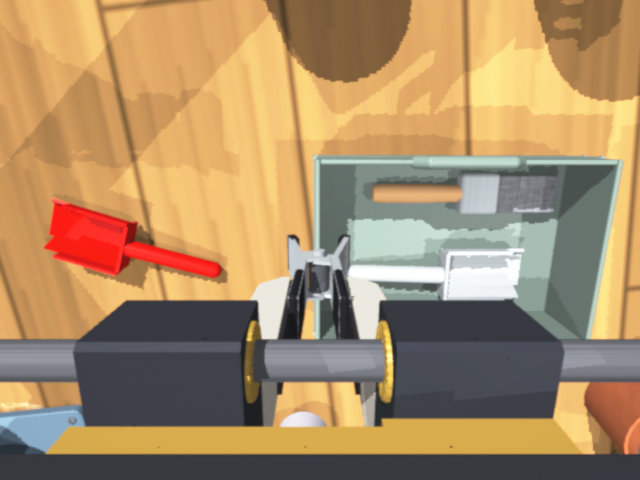

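```bash
python3 - <<'E'
from h import *
c=load("scene17.pkl")
for (u,v),x in (((459.3,183.3),434),((453,176),406)):
    d=c["extrinsics"][:3,:3]@np.linalg.inv(c["K"])@np.array([u,v,1.]);o=c["extrinsics"][:3,3]
    print(o+d*(x-o[0])/d[0])
E
```

```text
[434.         320.4481704  190.46860149]
[406.         315.91066835 192.03669022]
```

{"fn": "apply_moves", "kwargs": {
  "increments": [
    [1,0.3,-1.5,0,0],
    [1,0.6,-2.5,0,0],
    [1,0.8,-3.3,0,0],
    [1,0.8,-3.5,0,0],
    [1,0.8,-3.5,0,0]
  ]
}}

```text
time_s: 17.37
ee_pos: [452.3, 174.3, 447.4]
tcp_rot: [-1.569, 0.091, -0.087]
force: [0.7, -0.7, -0.4]
width: 0.243
```

{"fn": "apply_moves", "kwargs": {
  "increments": [
    [1,0.8,-3.5,0,0],
    [1,0.8,-3.5,0,0],
    [1,0.8,-3.5,0,0],
    [1,0.8,-3.5,0,0],
    [1,0.8,-3.5,0,0]
  ]
}}

```text
time_s: 17.78
ee_pos: [492.4, -1.3, 447.5]
tcp_rot: [-1.568, 0.092, -0.089]
force: [0.8, 0.7, -1.3]
width: 0.243
```

{"fn": "apply_moves", "kwargs": {
  "increments": [
    [1,0.8,-3.5,0,0],
    [1,0.8,-3.5,0,0],
    [1,0.8,-3.5,0,0],
    [1,0.8,-3.5,0,0],
    [1,0.8,-3.5,0,0]
  ]
}}

```text
time_s: 18.2
ee_pos: [532.5, -176.4, 447.3]
tcp_rot: [-1.568, 0.092, -0.089]
force: [1.0, 0.2, -0.4]
width: 0.242
```

{"fn": "apply_moves", "kwargs": {
  "increments": [
    [1,0.8,-3.5,0,0],
    [1,0.8,-3.5,0,0],
    [1,0.6,-2.5,0,0],
    [1,0.5,-1.5,0,0],
    [1,0.2,-0.4,0,0]
  ]
}}

```text
time_s: 18.62
ee_pos: [561.6, -291.6, 446.3]
tcp_rot: [-1.568, 0.095, -0.09]
force: [-0.6, -0.1, -0.4]
width: 0.241
```

```bash
python3 look.py top 18;python3 look.py wrist 18;python3 look.py scene 18; python3 -c "
from h import *
crop(load('scene18.pkl'),70,80,270,310,3,'pics/s18c.png')"
```

```text
18.6667 g [ 561.4 -290.4  279.5] jawyaw -6.72 F [ 0.5 -0.5 -0.8] w 0.24357922418414268 tooldown [-0.002  0.002 -1.   ]
18.7167 g [ 561.2 -288.8  280. ] jawyaw -6.66 F [-1.5  0.6 -0.8] w 0.24156407386740156 tooldown [-0.002  0.002 -1.   ]
18.7667 g [ 561.3 -287.8  280.6] jawyaw -6.6 F [ 0.4  0.9 -0. ] w 0.24103024420892777 tooldown [-0.002  0.002 -1.   ]
```

View pics/s18c.png

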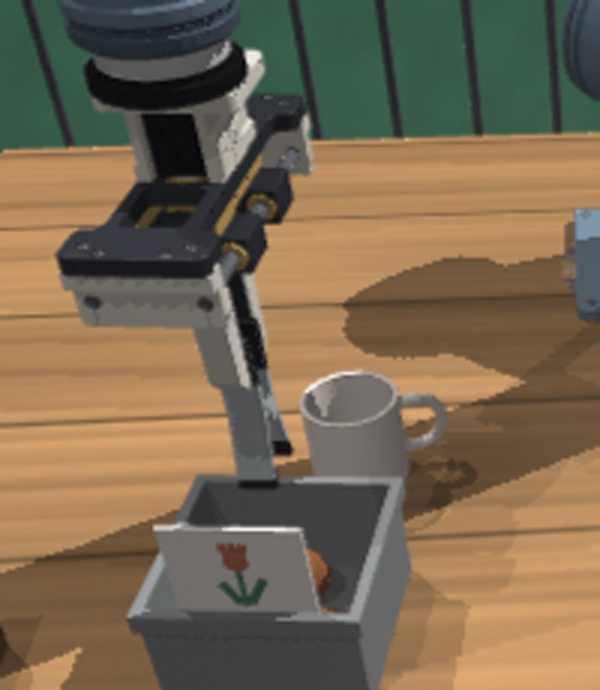

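View pics/wrist18.png

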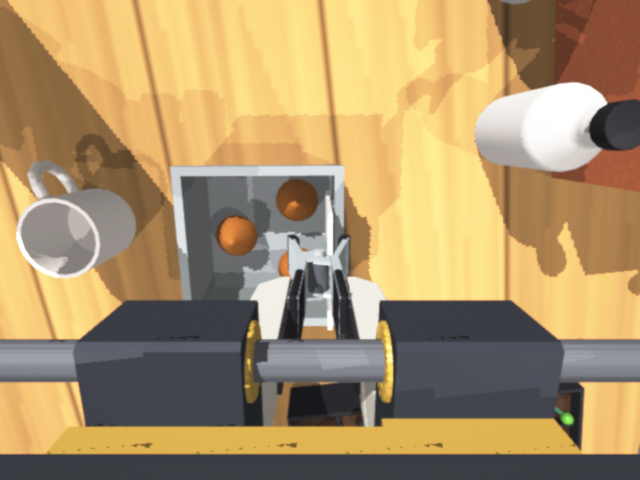

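{"fn": "apply_moves", "kwargs": {
  "increments": [
    [1,0.2,-1,0,0],
    [1,0.2,-1.5,0,0],
    [1,0.1,-0.7,0,0],
    [1,0,0,0,0],
    [1,0,0,0,0]
  ]
}}

```text
time_s: 19.18
ee_pos: [566.6, -320.2, 448.7]
tcp_rot: [-1.568, 0.09, -0.09]
force: [-0.6, 0.3, -1.1]
width: 0.238
```

```bash
python3 look.py top 19;python3 look.py wrist 19;python3 look.py scene 19;python3 look.py wrist 19b; python3 -c "
from h import *
crop(load('top19.pkl'),400,120,560,290,4,'pics/t19c.png')
crop(load('wrist19b.pkl'),220,150,420,300,4,'pics/w19c.png')"
```

```text
19.2333 g [ 566.6 -319.9  281.8] jawyaw -6.57 F [ 0.2 -0.1 -0.1] w 0.24292083793748184 tooldown [-0.     0.001 -1.   ]
19.2833 g [ 566.6 -319.8  281.8] jawyaw -6.56 F [-0.1  0.6 -1.3] w 0.24156792719976805 tooldown [-0.  0. -1.]
19.3333 g [ 566.6 -319.8  281.9] jawyaw -6.55 F [-0.2  0.1 -0.8] w 0.24222286328139822 tooldown [-0.  0. -1.]
19.3833 g [ 566.6 -319.9  282. ] jawyaw -6.56 F [ 0.3 -0.1 -0.9] w 0.2424669559714364 tooldown [ 0.  0. -1.]
```

View pics/w19c.png

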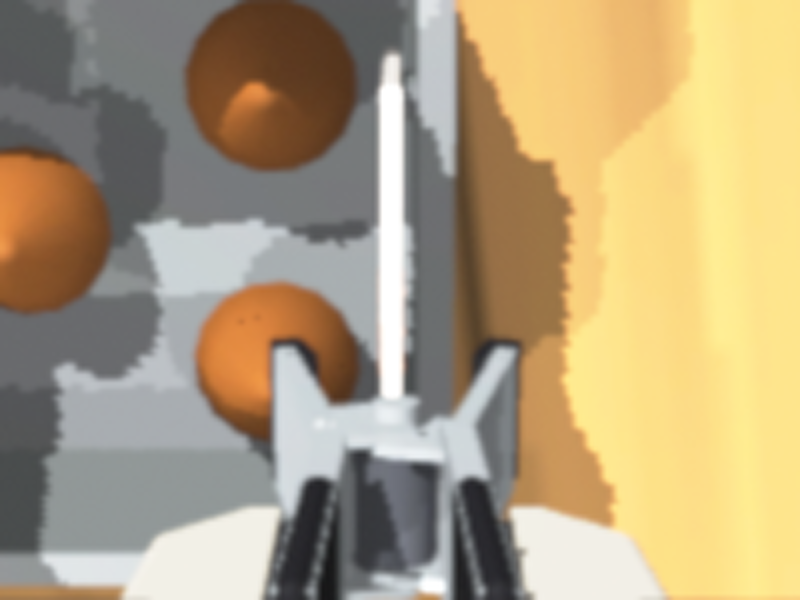

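View pics/t19c.png

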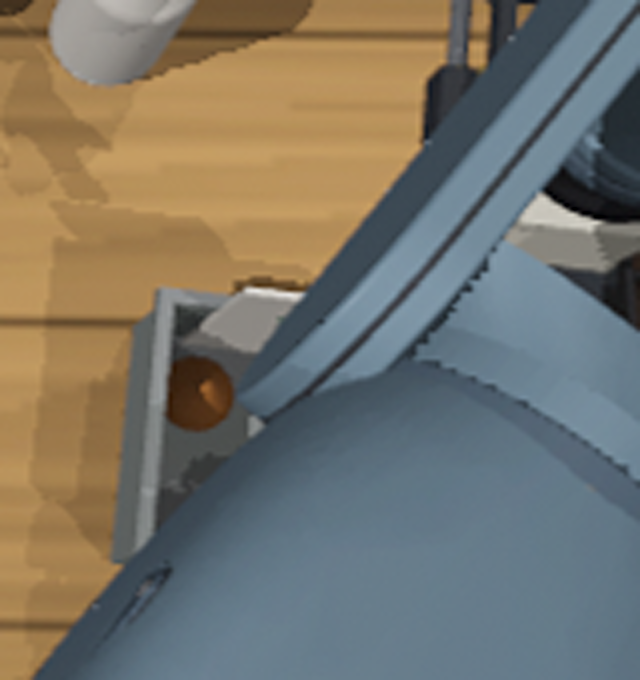

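{"fn": "apply_moves", "kwargs": {
  "increments": [
    [1,0,0.1,-1,0],
    [1,0,0,-1.5,0],
    [1,0,0,-1.2,0],
    [1,0,0,-0.8,0],
    [1,0,0,0,0]
  ]
}}

```text
time_s: 19.8
ee_pos: [566.2, -319.0, 401.0]
tcp_rot: [-1.566, 0.093, -0.087]
force: [-0.3, -0.0, -1.3]
width: 0.242
```

```bash
python3 look.py wrist 20;python3 look.py scene 20; python3 -c "
from h import *
crop(load('scene20.pkl'),80,140,240,300,4,'pics/s20c.png')
crop(load('wrist20.pkl'),220,150,420,300,4,'pics/w20c.png')"
```

```text
19.85 g [ 566.1 -318.9  235.4] jawyaw -6.58 F [-0.4 -0.4  0.2] w 0.2399139325847459 tooldown [-0.002  0.002 -1.   ]
19.9 g [ 566.6 -319.3  236.5] jawyaw -6.58 F [ 0.4  0.1 -0.7] w 0.24470705679943358 tooldown [-0.  0. -1.]
```

View pics/s20c.png

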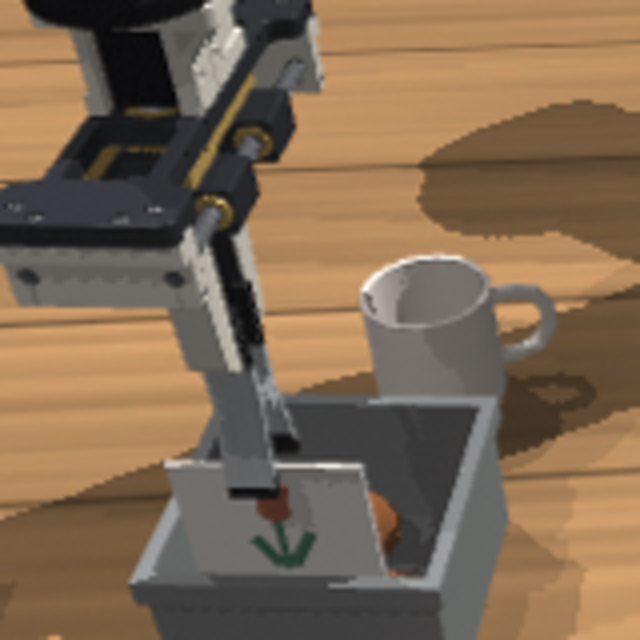

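View pics/w20c.png

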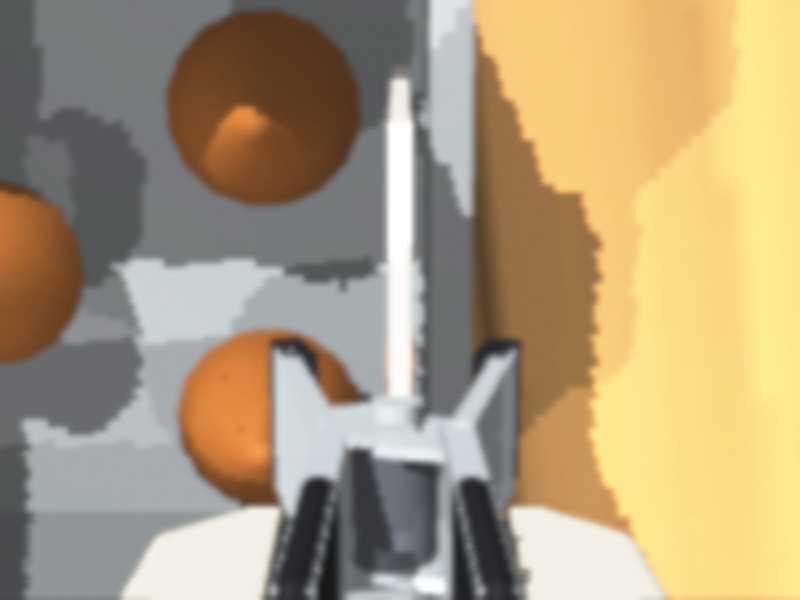

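{"fn": "apply_moves", "kwargs": {
  "increments": [
    [1,0,0,-0.6,0],
    [1,0,0,-0.5,0],
    [1,0,0,-0.4,0],
    [1,0,0,0,0],
    [1,0,0,0,0]
  ]
}}

```text
time_s: 20.32
ee_pos: [566.6, -319.6, 388.4]
tcp_rot: [-1.569, 0.091, -0.09]
force: [-0.8, -0.9, 0.0]
width: 0.239
```

{"fn": "apply_moves", "kwargs": {
  "increments": [
    [1,0,0,0,0],
    [1,0,0,0,0],
    [1,0,0,0,0],
    [1,0,0,0,0],
    [1,0,0,0,0]
  ]
}}

```text
time_s: 20.73
ee_pos: [566.6, -319.6, 388.9]
tcp_rot: [-1.569, 0.09, -0.09]
force: [0.8, 0.5, -0.7]
width: 0.241
```

```bash
python3 look.py wrist 21;python3 look.py top 21;python3 look.py scene 21; python3 - <<'E'
from h import *
crop(load('scene21.pkl'),80,140,240,300,4,'pics/s21c.png')
crop(load('wrist21.pkl'),220,150,420,300,4,'pics/w21c.png')
E
```

```text
20.7833 g [ 566.6 -319.6  221.9] jawyaw -6.59 F [ 0.4  0.4 -1. ] w 0.24146158347123012 tooldown [ 0. -0. -1.]
20.8333 g [ 566.7 -319.6  221.9] jawyaw -6.59 F [-0.8 -0.4 -0.7] w 0.24086889125327482 tooldown [ 0. -0. -1.]
20.8833 g [ 566.6 -319.6  221.8] jawyaw -6.59 F [ 0.  -0.7 -0.7] w 0.23956608226999632 tooldown [ 0. -0. -1.]
```

View pics/s21c.png

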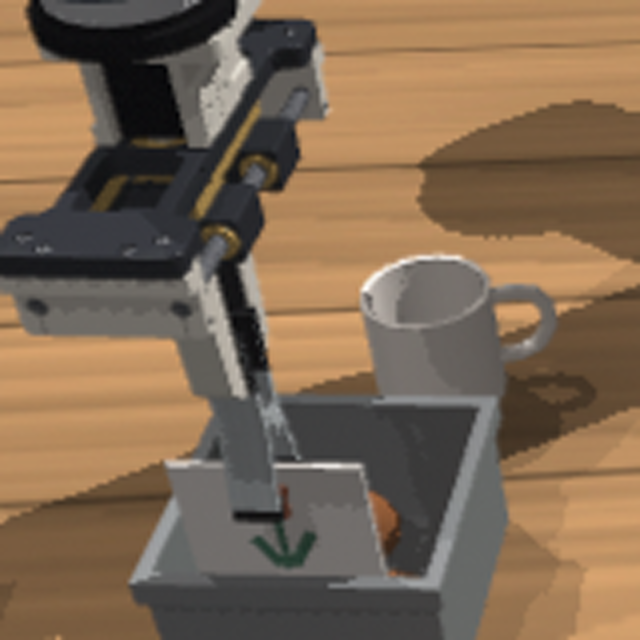

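View pics/w21c.png

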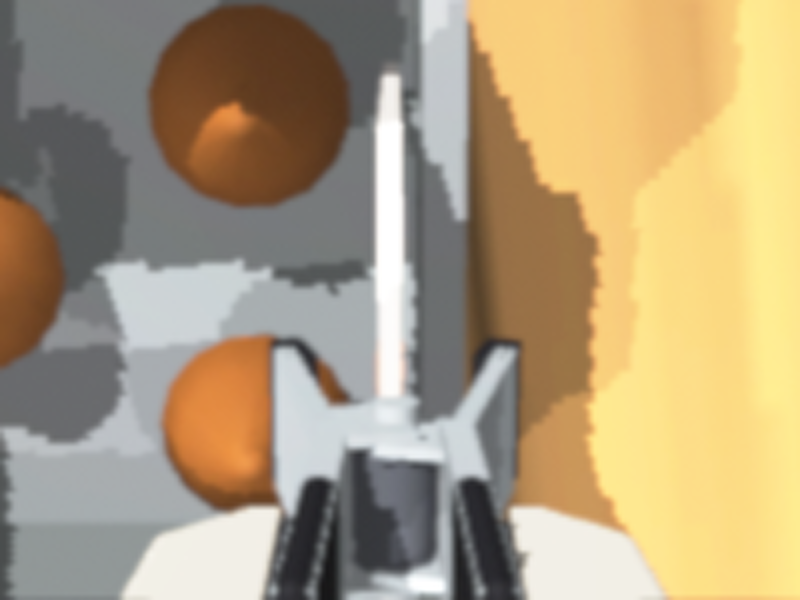

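View pics/scene21.png

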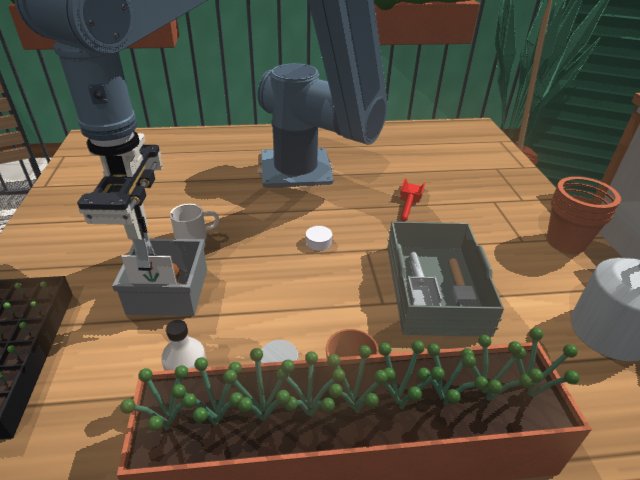

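```bash
python3 - <<'E'
from h import *
c=load("scene21.pkl")
for (u,v),x in (((144,268.7),581),((147,256),566)):
    d=c["extrinsics"][:3,:3]@np.linalg.inv(c["K"])@np.array([u,v,1.]);o=c["extrinsics"][:3,3]
    print((o+d*(x-o[0])/d[0]).round(1))
from station import bot
print(bot.close_job()); s=bot.read_state(); print(s["time_s"],s["width"],s["force"])
E
```

```text
[ 581.  -323.3  128.5]
[ 566.  -316.9  146.1]
the job is handed in; nothing more can be done
None
the job is handed in; nothing more can be done
```

The job is handed in, finished at about 21 s of the 72 s allowed. No verdict was reported.

- **Scoop:** It lies flat on the floor of the trug, beside the brush.
- **Bulb:** It was standing in the grey pot with the other two bulbs when I let go. The last pictures show only part of that area.
- **Clip:** I squeezed it to its stop, lifted it off the trug's rim, and am holding it over the middle of the card's top edge with 25 N set on the gripper.

**Last checks before handing in**
- **Opening:** The gripper measured about 22.5 mm, which means the clip is at its stop and wide open.
- **Position:** The card is within about 1 mm of the middle between the jaws. I estimate roughly 10 mm clear on each side.
- **Depth:** The lower jaw end measured about 128 mm high, against a nominal 150 mm for the card's top edge, so the jaws hang about 21 mm over it.
- **Contact:** The force readings showed only noise of about 1 N, so nothing suggests the clip is touching the card.
- **Surroundings:** The trug and pot are upright. The jar, clay pot, feed bottle, mug, seed tin and red scoop look untouched.

No check failed. In the last scene picture a ray to the card's top edge gave 146 mm instead of 150 mm, so those two heights could be a few millimetres out. I could not read the state after handing in, so the final second is unchecked.

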